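Hook and snap the bird feeder's hatch cover

ROBOT

A 6-joint arm with a two-finger parallel gripper is mounted at the origin on the work surface. World frame = base frame: x ahead of the robot, y to its left, z up, the work surface at z = 0. Lengths are in mm, angles in rad, forces in N, time in s.
With the tool pointing down it reaches from about 275 to 1000 mm from the base axis. Payload 8.4 kg.
Tool frame: the origin (TCP) lies between the finger pads; the fingertips stand 8 mm ahead of it and the grasp point (between the pads) lies 11 mm behind it (tcp_to_tips is the distance from the TCP to the fingertips, in mm); z points along the fingers, y is the line along which they close (so a half turn about z gives the same grasp; the last joint's range is limited). The gripper opens to 85 mm and grips with 20 to 120 N. Pads are 22 mm wide; open, the fingers measure 114 mm over their backs; the gripper's body (76 mm by 85 mm) begins 54 mm behind the grasp point. The pads swing forward as they close: fully open they stand 13 mm farther back than shut.
Start: joints at [1.252, 0.353, 1.633, -0, 1.155, -0.002], TCP at [194.703, 593.901, 217.881] pointing down, gripper open.
Joint ranges: [-2.63, 2.63], [-0.92, 2.1], [0.06, 2.66], [-1.3, 4.44], [0, 2.69], [-3.02, 3.02]. Speed limits (rad/s): [2.22, 2.22, 2.79, 3.14, 3.14, 3.14].

INTERFACE

Orientations are given as [roll, pitch, yaw] about the fixed x, y, z axes, in that order (R = Rz(yaw) Ry(pitch) Rx(roll)).
In Python, from rig import * gives the robot as it stands.
- The arm moves only by the tool step_arm, never from a script. Its argument "motion" is a list of rows, each an object with "claw": the finger opening in mm, from 0 to 85.4; "delta_pos": the shift along the tool's x, y, z in mm, a list of three; "turn": the turn about the tool's z in rad. In form: [{"claw": claw, "delta_pos": [dx, dy, dz], "turn": turn}, ...]. A call has 1 to 8 rows; each row shifts and turns the commanded pose from where the row before left it, along the tool's axes as they then stand; what a row does not reach is not made up. A row lasts 1/12 s, in which the tool goes at most 41.7 mm and 7.16 degrees, less where a joint would pass 70% of its speed; a pose out of reach is approached as far as the arm can. A call is refused whole if a number of a shift passes 41.7 or a number of a turn 0.125, either way. A call with a gripper value outside its range is refused whole. The fingers move at their own pace and stop on an object; "force" is the grip in N (left out, the last holds). Time passes only in rows, so rows that do not move let the fingers close. It gives the time, the measured TCP pose, the force, the opening and the grip force at its end, in the units of the state.
- sense(): the state, without advancing time (a new reading comes with each control period).
- grab_frame(name): name is "scene" or "top" or "wrist"; returns a dict with "img" (384x512x3 uint8, red, green, blue), "vertical_fov" (degrees; the focal length in pixels is half the picture's height over the tangent of half this angle, whatever the lens; pixels are square), "cx", "cy" (the principal point, pixels), "R" (3x3) and "t" (3): a world point X has camera coordinates R X + t. Camera axes: x right, y down, z forward; pixel columns grow to the right and rows downward; lengths in mm; the calibration is good to about 2 mm. A picture is of the moment at which its call begins. There is no depth.
- sign_off(): hands the job in; it is judged then, once.
The state is a dict: "clock": time; "qpos": joint angles; "qvel": joint speeds; "joint_efforts": joint torques, N m; "eef_pos": TCP position; "tcp_rot": TCP orientation; "contact_force": force on the tool from outside, world axes, zero at the start; "wrist_torque": the same for the moment, N m; "opening": opening from 0.0 (shut) to 1.0 (fully open); "grasp_force": force on a finger pad.
Only numpy, scipy, OpenCV 4.12 (cv2) and the standard library are available. Lean on these libraries where they do the work, as an engineer would, in place of code of your own. Each camera call takes 0.05 s, during which the arm holds its last target. There are 200 camera calls.

TASK

Put the yellow cover back on the green bird feeder: hook its blue lip under the orange bar while the cover is tilted, then pivot it down until the red catch snaps over its rear edge and it lies flat and closed. The feeder's collar sits at an unknown height, so feel for it and work gently, pressing little harder than the snap needs; then let go, and leave the saucer, cup, scoop and spoon where they are.

Things in the scene. Friction and masses are not known exactly. Their poses are not given: they have to be found in the camera images.
- feeder: Green bird feeder on its back, fixed to the bench, hatch up. Origin: centre of its underside on the bench; x from orange bar to red catch, z up. Its sleeve-like collar (112 mm wide; carries rim, bar, catch) is a stiff push fit: its height is off by up to 14 mm either way each time, is not in this pose and must be felt. It yields only above 75 N. Closed, the cover's plate lies flat on the rim.
- catch (a joint): Red spring catch at the rear, 24 mm wide. Value: its travel along feeder +x, m, 0 at rest and once snapped, at most 0.012. Nose tip at feeder x 71 mm, underside at z 76.5 (nominal, moves with the collar); slope on top rises to the stem (face at x 77, top z 92). The cover's rear edge pushed down on it drives it back. Spring 1.8 N plus 0.45 N/mm; snapping takes 5 to 12 N pressed at cover_press.
- cover_grip (a point): Inside the upright yellow grip rib of the loose cover, half-way across, 24 mm above the plate, 14 below the rib's top; rib 14 (x) by 50 (y) by 38 tall. Axes: x from blue lip to rear edge, z up. Cover frame, mm, origin at the underside's centre: this point (0, 0, 36); plate x +-75, y +-55, z 7 to 12. About 0.13 kg; starts on the bench, right way up, underside at z 0.
- cover_lip (a point): Middle of the front end of the cover's blue lip (cover frame -87, 0, 2 mm). Lip: x -87 to -75, y +-35, z 0 to 4, so a 3 mm gap lies between its top and the plate's underside level, and the plate's front face is at x -75. Two guide rails under the plate (x -62 to 63, out to y +-46, z 0 to 7) drop inside the side walls. Axes as cover_grip.
- cover_press (a point): White round thumb mark 26 mm across on the plate's top near its rear edge (cover frame 42, 0, 12 mm), the place to press. When closed it lies at feeder x 42 +-2, y 0 +-4, z 75 nominal, 5 above the rim. Tilted with the rear edge resting on the unsnapped catch (about 0.1 rad) it is some 12 mm higher. Axes as cover_grip.
- saucer: White ceramic saucer, 124 mm across, 18 high, loose. Origin: centre of its underside. Leave alone.
- cup: Steel cup, 76 mm across, 85 high, loose. Origin: centre of its underside. Leave alone.
- scoop: Aluminium scoop with open pan 75 by 54 mm and round handle 85 mm long towards its -x, 34 high, loose. Origin: underside near the pan's back. Leave alone.
- spoon: Wooden spoon 240 mm long, loose, lying along its x. Origin: on its underside. Leave alone.
- slot_nominal (a point): Nominal, feeder frame, mm: rim z 70 on side walls (y +-50 to +-56, white strips) and rear wall (x 70 to 76); orange bar across the front x -97 to -77, z 69 to 95, empty 15 mm below it. The lip goes under the bar's inner edge (x -77) towards -x. All these z shift together with the collar. This point is the middle of that edge on a nominal collar.
There are look-alikes about, which are no part of the job. Several things look just like the part that bears cover_grip: the one meant starts farthest to the robot's left.

How it is judged:
By the outcome, as a careful person would: the job done as asked, in the order asked, and still so for the second after the job is handed in, with the robot touching nothing.
It also fails if it takes over 58 s, if anything falls off the work surface, if the arm or the gripper's body presses on something with over 40 N, if the wrist force passes 120 N, or if a joint passes its speed limit or range.

## Working session

There is one attempt and no reset: what is moved stays moved. The work goes in short steps, Python scripts to look and compute and a tool call to move; the robot and the scene stay as the last step left them, time stands still between calls to the robot, and variables do not carry over. Pictures are saved under pics/ and viewed, at most 10 in all, crops included, and the job is handed in when it is done.

Besides the shell and the picture viewer there is one more tool, called by a JSON object that holds its "op" and its "data", one argument or row to a line. step_arm: Moves the arm, as the interface text tells. Its arguments: {"type":"object","properties":{"motion":{"type":"array","items":{"type":"object","properties":{"claw":{"type":"number"},"delta_pos":{"type":"array","items":{"type":"number"}},"turn":{"type":"number"}}}},"force":{"type":"number"}},"required":["motion"]}

```bash
mkdir -p pics; ls
python3 - <<'E'
from rig import *
import cv2,pickle
s=sense();print(s)
for n in("scene","top"):
    f=grab_frame(n);pickle.dump(f,open(f"pics/{n}.pkl","wb"));cv2.imwrite(f"pics/{n}0.png",cv2.resize(f["img"][:,:,::-1],(800,600)));print(n,f["vertical_fov"],f["cx"],f["cy"],f["R"],f["t"])
E
```

```text
pics
{'clock': 0.0, 'qpos': array([ 1.25159034e+00,  3.53662910e-01,  1.63415102e+00, -4.04786439e-06,
        1.15520633e+00, -2.42552108e-03]), 'qvel': array([-0.00041702,  0.00051035,  0.00274829, -0.00010416, -0.00171764,
        0.00014423]), 'joint_efforts': array([ 1.79626106e-03, -6.05240250e+01, -3.42074239e+01,  2.04429284e-05,
        9.23693151e-03,  6.07884942e-08]), 'eef_pos': array([194.54985979, 593.41384066, 217.14525555]), 'tcp_rot': array([-3.14016504e+00,  2.38261508e-07,  2.82481382e+00]), 'contact_force': array([ 0.04567979, -0.20940547, -0.13790054]), 'wrist_torque': array([-0.07933882,  0.02043921, -0.05330784]), 'grasp_force': 0.0, 'opening': 0.9999575360464226}
scene 52.25711607681997 246.7805852046899 189.41134587534626 [[-0.61652124  0.78716779  0.01638383]
 [ 0.53644356  0.43520009 -0.72306929]
 [-0.5763071  -0.43699857 -0.69058119]] [ 347.87771433 -242.51663871 1477.47516393]
top 49.73063995276653 256.9217443907746 194.07474568326882 [[-0.01609327 -0.99970455  0.01821583]
 [-0.99115238  0.01354975 -0.13203547]
 [ 0.13174964 -0.02017955 -0.9910776 ]] [ -1.5466026  555.41243364 991.41126376]
```

View pics/scene0.png

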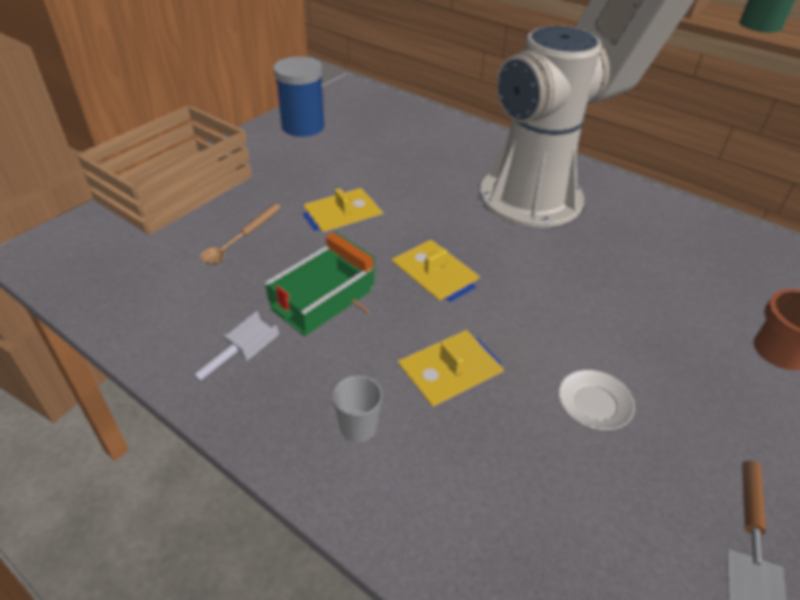

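View pics/top0.png

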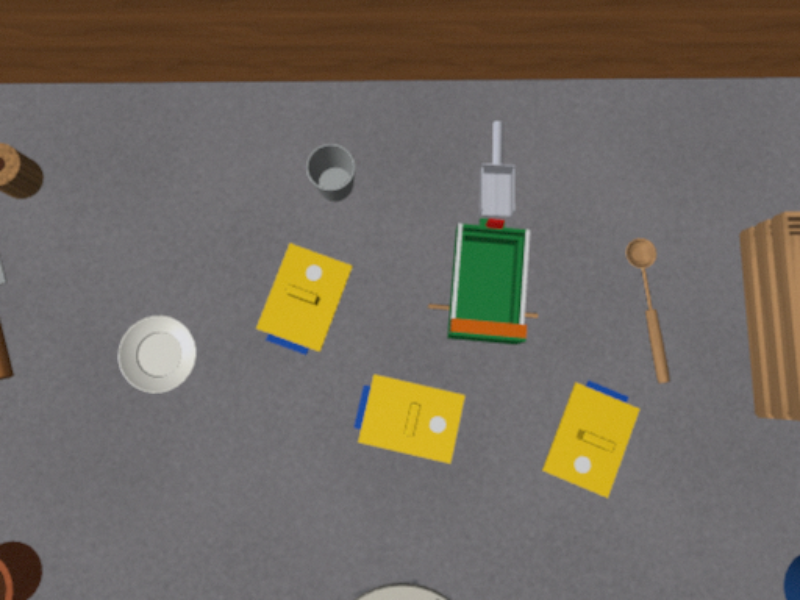

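The top view shows three identical covers, at about (304,297), (412,418) and (592,440) on the 800-px picture. Image left is +y, the robot's left, so the one meant is (304,297). Its lip is at (287,345) and its mark at (314,272). The feeder is at (490,285), with the orange bar near the robot at (488,328) and the red catch at (495,223).

```bash
cat > h.py <<'E'
import numpy as np,cv2,pickle
def foc(f): return f["img"].shape[0]/2/np.tan(np.radians(f["vertical_fov"])/2)
def proj(f,X):
    c=np.atleast_2d(X)@f["R"].T+f["t"]; return c[:,:2]/c[:,2:]*foc(f)+[f["cx"],f["cy"]]
def back(f,p,z):
    p=np.atleast_2d(np.asarray(p,float)); d=np.c_[(p-[f["cx"],f["cy"]])/foc(f),np.ones(len(p))]@f["R"]; c=-f["R"].T@f["t"]
    return c+d*((z-c[2])/d[:,2])[:,None]
def mask(f,lo,hi):
    return cv2.inRange(cv2.cvtColor(f["img"],cv2.COLOR_RGB2HSV),lo,hi)
COL=dict(yellow=((20,150,80),(32,255,255)),blue=((105,150,60),(125,255,255)),orange=((8,180,120),(14,255,255)),red=((0,180,80),(4,255,255)),white=((0,0,190),(179,40,255)),green=((55,120,20),(80,255,255)))
def blobs(f,c,amin=20):
    m=mask(f,*COL[c]); cs=cv2.findContours(m,cv2.RETR_EXTERNAL,cv2.CHAIN_APPROX_NONE)[0]
    return [(cv2.contourArea(k),k[:,0,:]) for k in cs if cv2.contourArea(k)>amin]
E
python3 - <<'E'
from h import *
for n in("top","scene"):
    f=pickle.load(open(f"pics/{n}.pkl","rb"))
    for c in COL:
        for a,k in blobs(f,c):
            r=cv2.minAreaRect(k); print(n,c,a,np.round(r[0],1),np.round(r[1],1),np.round(r[2],1), np.round(cv2.boxPoints(r),1).tolist() if c in("orange","yellow") else "", np.round(back(f,[r[0]],{"yellow":12,"blue":4}.get(c,70))[0],1))
f=pickle.load(open("pics/top.pkl","rb"))
g=f["img"][::-1,::-1][::-1,::-1]
a=cv2.resize(g[135:230,270:350],None,fx=5,fy=5,interpolation=cv2.INTER_CUBIC); b=cv2.resize(g[145:240,150:230],None,fx=5,fy=5,interpolation=cv2.INTER_CUBIC)
cv2.imwrite("pics/crop1.png",np.hstack([b[:,:390],a[:,:400]])[:,:,::-1])
E
```

```text
top yellow 2595.0 [378.1 281.2] [44.9 61.6] 20.6 [[346.20001220703125, 302.1000061035156], [367.79998779296875, 244.39999389648438], [409.8999938964844, 260.20001220703125], [388.29998779296875, 317.8999938964844]] [ 336.1 -308.    12. ]
top yellow 2573.0 [263.1 267.7] [60.4 44.6] 13.0 [[228.6999969482422, 282.6000061035156], [238.6999969482422, 239.1999969482422], [297.6000061035156, 252.8000030517578], [287.6000061035156, 296.20001220703125]] [373.9 -22.8  12. ]
top yellow 2426.0 [194.4 189.7] [43.3 59.1] 20.9 [[163.60000610351562, 209.60000610351562], [184.6999969482422, 154.39999389648438], [225.10000610351562, 169.8000030517578], [204.10000610351562, 225.0]] [572.  148.3  12. ]
top blue 182.5 [506.5 369.5] [27.  9.] 90.0  [ 117.6 -615.2    4. ]
top blue 68.5 [231.3 260.1] [ 3.5 27.1] 12.8  [393.8  56.5   4. ]
top blue 57.5 [388.3 249.9] [27.3  3.3] 22.4  [ 412.6 -340.9    4. ]
top blue 76.0 [183.4 219.8] [26.6  3.8] 20.2  [496.4 176.9   4. ]
top orange 295.5 [312.5 209.5] [47.5  7.2] 5.2 [[288.5, 211.0], [289.1000061035156, 203.6999969482422], [336.5, 208.0], [335.79998779296875
[... 1216 characters left out ...]
09.5 [192.7  69.2] [32.5 25.3] 85.4  [  32.5 -728.1    4. ]
scene orange 147.0 [224.2 159.6] [33.   7.4] 37.7 [[208.89999389648438, 152.39999389648438], [213.39999389648438, 146.60000610351562], [239.5, 166.6999969482422], [235.0, 172.60000610351562]] [ 492.9 -145.8   70. ]
scene red 35.5 [180.5 191. ] [12.  5.] 90.0  [ 677.1 -150.7   70. ]
scene white 273.5 [369.2 246. ] [16. 29.] 43.2  [522.5 352.8  70. ]
scene white 67.5 [138.6 231.1] [ 3.1 29.2] 51.3  [ 848.6 -128.5   70. ]
scene white 69.5 [356.7  47. ] [16.8  7. ] 71.6  [-522.5 -203.9   70. ]
scene white 25.5 [375.3  34.2] [ 3.2 14.6] 74.7  [-717.7 -200.2   70. ]
scene green 1641.5 [205.  183.5] [38.6 65.3] 55.7  [ 610.7 -118.2   70. ]
```

View pics/crop1.png

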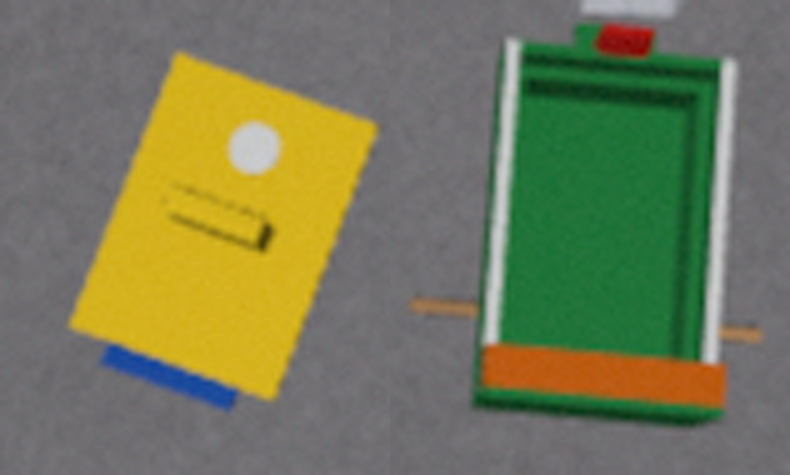

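The crop confirms the choice: a cover with lip, rib and mark, leftmost of the three. Moving above it.

{"op": "step_arm", "data": {
  "motion": [
    {"delta_pos": [-31, -19, 0]},
    {"delta_pos": [-31, -19, 0]},
    {"delta_pos": [-31, -19, 0]},
    {"delta_pos": [-31, -19, 0]},
    {"delta_pos": [-31, -19, 0]},
    {"delta_pos": [-31, -19, 0]},
    {"delta_pos": [-31, -19, 0]},
    {"delta_pos": [-31, -19, 0]}
  ],
  "force": 20
}}

```text
schema error: expected keys claw, delta_pos, turn
```

{"op": "step_arm", "data": {
  "motion": [
    {"delta_pos": [-31, -19, 0]},
    {"delta_pos": [-31, -19, 0]},
    {"delta_pos": [-31, -19, 0]},
    {"delta_pos": [-31, -19, 0]},
    {"delta_pos": [-31, -19, 0]},
    {"delta_pos": [-31, -19, 0]},
    {"delta_pos": [-31, -19, 0], "turn": 0.043},
    {"delta_pos": [0, 0, 0]}
  ]
}}

```text
schema error: expected keys claw, delta_pos, turn
```

Run:
```python
from rig import *
from h import *
f=grab_frame("wrist");s=sense();print(s["clock"],s["eef_pos"],s["tcp_rot"]);pickle.dump(f,open("pics/w1.pkl","wb"))
print(f["vertical_fov"],f["R"],-f["R"].T@f["t"])
cv2.imwrite("pics/w1.png",cv2.resize(f["img"][:,:,::-1],(800,600)))
for c,z in(("yellow",12),("blue",4),("white",12)):
    for a,k in blobs(f,c,60):
        r=cv2.minAreaRect(k);print(c,a,np.round(back(f,[r[0]],z)[0],1),np.round(back(f,cv2.boxPoints(r),z)[:,:2],1).tolist())
```

```text
0.15 [194.59036107 593.52756286 217.32369152] [-3.14049078e+00  1.84691919e-05  2.82478586e+00]
71.91430740169824 [[ 0.31189165  0.95011591 -0.00183353]
 [ 0.91457453 -0.29970058  0.27153821]
 [ 0.25744326 -0.0863674  -0.96242591]] [128.2904115  614.60229202 373.2646037 ]
blue 3147.5 [271.7 900.8   4. ] [[221.5, 846.4], [221.1, 934.7], [324.4, 957.7], [327.2, 863.6]]
```

View pics/w1.png

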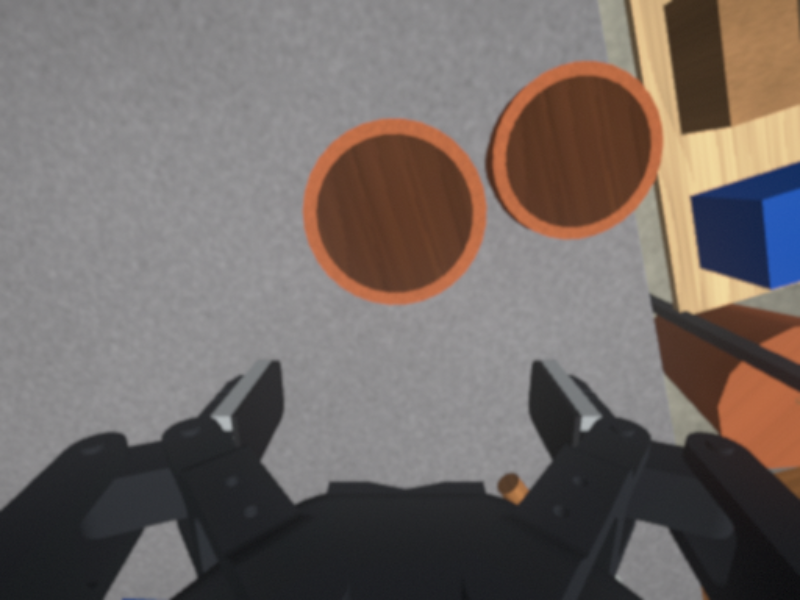

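That picture is still from the start pose and shows only plant pots. Every row needs all three keys, so I'm resending the move.

{"op": "step_arm", "data": {
  "motion": [
    {"claw": 85, "delta_pos": [-31, -19, 0], "turn": 0},
    {"claw": 85, "delta_pos": [-31, -19, 0], "turn": 0},
    {"claw": 85, "delta_pos": [-31, -19, 0], "turn": 0},
    {"claw": 85, "delta_pos": [-31, -19, 0], "turn": 0},
    {"claw": 85, "delta_pos": [-31, -19, 0], "turn": 0},
    {"claw": 85, "delta_pos": [-31, -19, 0], "turn": 0},
    {"claw": 85, "delta_pos": [-31, -19, 0], "turn": 0},
    {"claw": 85, "delta_pos": [-31, -19, 0], "turn": 0}
  ],
  "force": 20
}}

```text
clock: 0.82
eef_pos: [383.8, 370.6, 217.8]
tcp_rot: [-3.141, -0.0, 2.825]
contact_force: [0.8, 0.0, -0.1]
opening: 0.994
grasp_force: 0.0
```

{"op": "step_arm", "data": {
  "motion": [
    {"claw": 85, "delta_pos": [-31, -19, 0], "turn": 0},
    {"claw": 85, "delta_pos": [-31, -19, 0], "turn": 0},
    {"claw": 85, "delta_pos": [-31, -19, 0], "turn": 0},
    {"claw": 85, "delta_pos": [-31, -19, 0], "turn": 0},
    {"claw": 85, "delta_pos": [-31, -19, 0], "turn": 0},
    {"claw": 85, "delta_pos": [-31, -19, 0], "turn": 0},
    {"claw": 85, "delta_pos": [-31, -19, 0], "turn": 0.043},
    {"claw": 85, "delta_pos": [0, 0, 0], "turn": 0}
  ]
}}

```text
clock: 1.48
eef_pos: [551.3, 173.8, 217.8]
tcp_rot: [-3.141, 0.002, 2.776]
contact_force: [-0.5, -0.3, 0.0]
opening: 0.997
grasp_force: 0.0
```

Run:
```python
from rig import *
from h import *
f=grab_frame("wrist");s=sense();print(s["clock"],s["eef_pos"],s["tcp_rot"]);pickle.dump(f,open("pics/w2.pkl","wb"))
cv2.imwrite("pics/w2.png",cv2.resize(f["img"][:,:,::-1],(800,600)))
for c,z in(("yellow",12),("blue",4),("white",12)):
    for a,k in blobs(f,c,60):
        r=cv2.minAreaRect(k);print(c,a,np.round(r[0],1),np.round(back(f,[r[0]],z)[0],1),np.round(back(f,cv2.boxPoints(r),z)[:,:2],1).tolist())
```

```text
1.5333 [549.44899246 175.73012257 217.58808532] [-3.14122106e+00  3.33755962e-04  2.77750016e+00]
yellow 7666.5 [247.5 182. ] [567.1 148.3  12. ] [[482.2, 123.7], [520.9, 224.9], [661.7, 175.7], [618.5, 62.8]]
yellow 10385.0 [67.6 90.4] [371.2 -23.   12. ] [[303.1, -79.7], [341.0, 75.0], [444.4, 37.9], [404.9, -132.2]]
blue 242.0 [247.5 125.5] [495.1 176.5   4. ] [[480.1, 146.7], [503.9, 208.8], [510.1, 206.5], [486.2, 144.1]]
blue 443.5 [132.9  83.5] [392.   56.5   4. ] [[358.9, 58.8], [360.9, 70.6], [426.7, 54.1], [424.8, 41.6]]
white 132.5 [ 73.4 255.3] [ 579.5 -143.8   12. ] [[533.4, -140.9], [532.9, -135.8], [628.6, -146.9], [629.3, -152.4]]
white 178.0 [248.5 212.5] [610.3 132.7  12. ] [[595.7, 126.8], [603.4, 147.1], [625.2, 138.6], [617.3, 118.0]]
white 215.0 [35.1 96.9] [363.1 -66.6  12. ] [[350.6, -72.9], [352.1, -54.4], [375.8, -60.2], [374.3, -79.0]]
white 5041.0 [387.   63.5] [487.1 368.   12. ] [[453.0, 298.1], [419.1, 377.0], [521.6, 438.6], [563.5, 357.9]]
```

View pics/w2.png

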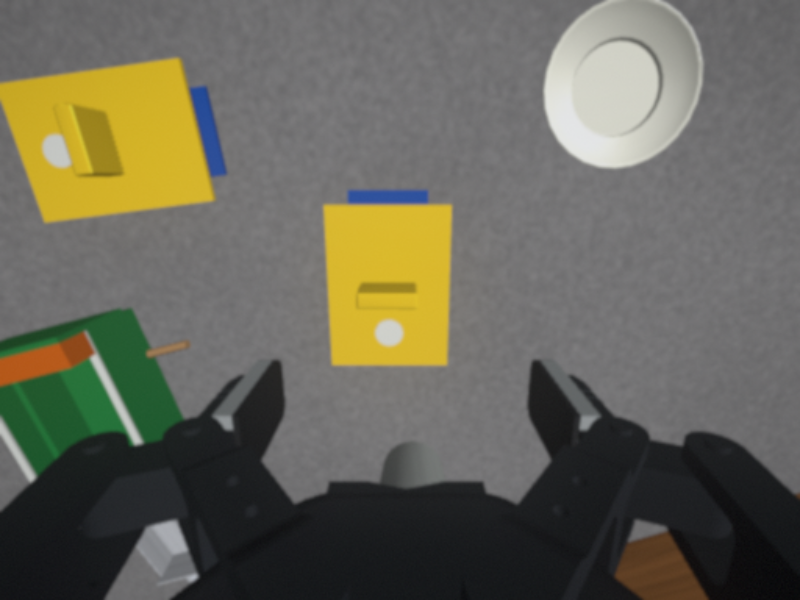

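The wrist view shows the chosen cover at (388,285): lip at the top (388,196), mark at (389,333), rib between. That gives grip ≈ (571,148) and heading −21°. The feeder is lower left and the saucer upper right.

{"op": "step_arm", "data": {
  "motion": [
    {"claw": 85, "delta_pos": [-15, -10, 10], "turn": 0},
    {"claw": 85, "delta_pos": [-16, -9, 30], "turn": 0},
    {"claw": 85, "delta_pos": [0, 0, 40], "turn": 0},
    {"claw": 85, "delta_pos": [0, 0, 30], "turn": 0},
    {"claw": 85, "delta_pos": [0, 0, 10], "turn": 0},
    {"claw": 85, "delta_pos": [0, 0, 0], "turn": 0},
    {"claw": 85, "delta_pos": [0, 0, 0], "turn": 0}
  ]
}}

```text
clock: 2.12
eef_pos: [570.1, 150.2, 98.5]
tcp_rot: [-3.142, -0.0, 2.783]
contact_force: [0.5, 0.6, 0.9]
opening: 0.999
grasp_force: 0.0
```

Run:
```python
from rig import *
from h import *
f=grab_frame("wrist");s=sense();print(s["clock"],s["eef_pos"],s["tcp_rot"]);pickle.dump(f,open("pics/w3.pkl","wb"))
for c,z in(("yellow",12),("blue",4),("white",12)):
    for a,k in blobs(f,c,60):
        r=cv2.minAreaRect(k);print(c,a,np.round(r[0],1),np.round(back(f,[r[0]],z)[0],1),np.round(back(f,cv2.boxPoints(r),z)[:,:2],1).tolist())
# feeder fit from top+scene
```

```text
2.1667 [570.95026108 150.3954222   99.50898533] [3.14041481e+00 1.53519582e-03 2.78264091e+00]
yellow 17086.5 [258.3 185.5] [565.7 149.5  12. ] [[617.4, 60.8], [482.3, 123.4], [521.6, 225.2], [663.7, 180.1]]
yellow 8491.0 [45.5 57.5] [399.4  22.1  12. ] [[425.1, -41.4], [351.0, 11.5], [376.4, 79.1], [453.4, 33.9]]
blue 765.0 [259.5 102.5] [495.6 177.1   4. ] [[479.4, 147.3], [503.0, 210.2], [512.0, 207.2], [488.1, 143.6]]
blue 1229.0 [84.6 39.2] [395.5  56.1   4. ] [[364.9, 56.0], [366.7, 69.9], [428.4, 56.1], [426.6, 41.1]]
white 404.5 [258.3 231.8] [610.4 132.6  12. ] [[605.0, 117.3], [594.3, 139.0], [615.9, 147.9], [627.2, 126.0]]
white 5311.0 [466.5  36. ] [507.  353.9  12. ] [[468.8, 324.8], [493.6, 390.8], [547.8, 385.0], [521.3, 314.5]]
```

{"op": "step_arm", "data": {
  "motion": [
    {"claw": 85, "delta_pos": [-1.2, -2.2, 20], "turn": 0.01},
    {"claw": 85, "delta_pos": [0, 0, 30], "turn": 0},
    {"claw": 85, "delta_pos": [0, 0, 19], "turn": 0},
    {"claw": 85, "delta_pos": [0, 0, 5], "turn": 0},
    {"claw": 85, "delta_pos": [0, 0, 0], "turn": 0},
    {"claw": 85, "delta_pos": [0, 0, 0], "turn": 0}
  ]
}}

```text
clock: 2.67
eef_pos: [571.7, 147.6, 25.7]
tcp_rot: [3.14, 0.002, 2.772]
contact_force: [0.9, -0.4, -0.1]
opening: 0.994
grasp_force: 0.0
```

{"op": "step_arm", "data": {
  "motion": [
    {"claw": 55, "delta_pos": [0, 0, 0], "turn": 0},
    {"claw": 44, "delta_pos": [0, 0, 0], "turn": 0},
    {"claw": 44, "delta_pos": [0, 0, 0], "turn": 0},
    {"claw": 44, "delta_pos": [0, 0, 0], "turn": 0},
    {"claw": 44, "delta_pos": [0, 0, 0], "turn": 0},
    {"claw": 44, "delta_pos": [0, 0, 0], "turn": 0}
  ],
  "force": 25
}}

```text
clock: 3.17
eef_pos: [571.4, 147.4, 25.3]
tcp_rot: [3.14, 0.002, 2.772]
contact_force: [-2.4, -0.3, 7.7]
opening: 0.572
grasp_force: 24.9
```

{"op": "step_arm", "data": {
  "motion": [
    {"claw": 44, "delta_pos": [0, 0, -5], "turn": 0},
    {"claw": 44, "delta_pos": [0, 0, -20], "turn": 0},
    {"claw": 44, "delta_pos": [0, 0, -40], "turn": 0},
    {"claw": 44, "delta_pos": [0, 0, -40], "turn": 0},
    {"claw": 44, "delta_pos": [0, 0, -30], "turn": 0},
    {"claw": 44, "delta_pos": [0, 0, -10], "turn": 0},
    {"claw": 44, "delta_pos": [0, 0, 0], "turn": 0}
  ]
}}

```text
clock: 3.75
eef_pos: [572.3, 147.5, 172.3]
tcp_rot: [3.138, 0.005, 2.772]
contact_force: [0.6, -0.3, -1.0]
opening: 0.572
grasp_force: 26.9
```

Run:
```python
from rig import *
from h import *
from scipy.optimize import least_squares
s=sense();print(s["clock"],s["eef_pos"],s["tcp_rot"],s["contact_force"],s["opening"],s["grasp_force"])
T=pickle.load(open("pics/top.pkl","rb"));S=pickle.load(open("pics/scene.pkl","rb"));W=pickle.load(open("pics/w2.pkl","rb"))
f=grab_frame("wrist");pickle.dump(f,open("pics/w4.pkl","wb"))
# crops: scene feeder x5, w2 feeder x3
a=cv2.resize(S["img"][145:215,165:245],None,fx=5,fy=5,interpolation=cv2.INTER_CUBIC)
b=cv2.resize(f["img"],(400,300))
a=cv2.copyMakeBorder(a,0,0,0,0,0)
cv2.imwrite("pics/crop2.png",np.hstack([a[:350],np.vstack([b,np.zeros((50,400,3),np.uint8)])])[:,:,::-1])
```

```text
3.75 [572.25942719 147.48285734 172.32066236] [3.13826865 0.0047174  2.77177258] [ 0.61901677 -0.29034641 -1.01718696] 0.5716164547299507 26.863998770713806
```

View pics/crop2.png

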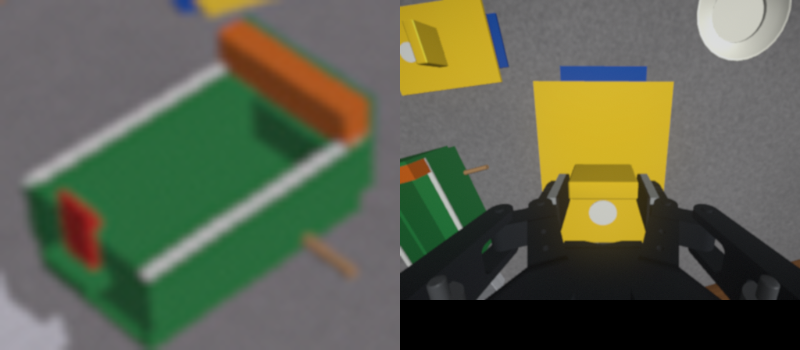

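```bash
cat > fit.py <<'E'
from h import *
from scipy.optimize import least_squares
T=pickle.load(open("pics/top.pkl","rb"));S=pickle.load(open("pics/scene.pkl","rb"));W=pickle.load(open("pics/w2.pkl","rb"))
def tow(p,P):
    c,s=np.cos(p[2]),np.sin(p[2]);P=np.atleast_2d(np.array(P,float))
    return np.c_[p[0]+c*P[:,0]-s*P[:,1],p[1]+s*P[:,0]+c*P[:,1],P[:,2]+p[3]]
def ld(f,p,y,q):
    a,b=proj(f,tow(p,[[-70,y,70],[70,y,70]]));d=(b-a)/np.linalg.norm(b-a);q=np.array(q)-a
    return [d[0]*q[1]-d[1]*q[0]]
def res(p):
    r=[]
    for f,q in((T,(312.8,210.2)),(S,(224.2,158.6))): r+=list(proj(f,tow(p,[-87,0,95]))[0]-q)
    for f,y,q in((T,53,(294.4,143)),(T,-53,(337.8,147)),(S,53,(194.4,199.8)),(S,-53,(171,181.4))): r+=list(proj(f,tow(p,[76,y,70]))[0]-q)
    for f,y,q in((T,53,(290,204)),(T,-53,(334.2,207.6)),(S,53,(234,174)),(S,-53,(210,159)),(W,53,(56.3,213.1)),(W,53,(89.6,281.6))): r+=ld(f,p,y,q)
    return np.array(r)
E
python3 - <<'E'
from fit import *
o=least_squares(res,[600,-150,-.1,0],x_scale=[10,10,.1,5],loss="soft_l1")
print(o.x,np.round(res(o.x),1)); C=np.linalg.inv(o.jac.T@o.jac);print(np.sqrt(np.diag(C)))
E
```

```text
[ 5.94169037e+02 -1.48091471e+02 -1.11999384e-01 -7.51761082e+00] [-0.5  0.4 -1.4 -0.1  0.1  0.8 -0.5  1.  -1.3  0.2 -1.3  0.2  0.7  1.2
 -0.3 -1.  -0.6  0.4]
[1.59564684 1.44531275 0.01173706 1.95298793]
```

The right half shows the cover held level in the gripper, lip forward. The left half shows the feeder in the scene view: bar at the far end, catch near, with the collar about 7 mm low. I'll get a better view of it from above.

{"op": "step_arm", "data": {
  "motion": [
    {"claw": 44, "delta_pos": [-29, 3, -8], "turn": 0},
    {"claw": 44, "delta_pos": [-29, 3, -8], "turn": 0},
    {"claw": 44, "delta_pos": [-29, 3, -8], "turn": 0},
    {"claw": 44, "delta_pos": [-29, 4, -8], "turn": 0},
    {"claw": 44, "delta_pos": [-29, 4, -8], "turn": -0.086},
    {"claw": 44, "delta_pos": [0, 0, 0], "turn": -0.086},
    {"claw": 44, "delta_pos": [0, 0, 0], "turn": -0.086},
    {"claw": 44, "delta_pos": [0, 0, 0], "turn": 0}
  ]
}}

```text
clock: 4.47
eef_pos: [710.7, 110.0, 205.3]
tcp_rot: [-3.14, -0.005, 3.033]
contact_force: [-0.3, -0.1, -1.0]
opening: 0.575
grasp_force: 26.8
```

Run:
```python
from rig import *
from h import *
f=grab_frame("wrist");f=grab_frame("wrist");s=sense();print(s["clock"],s["eef_pos"],s["tcp_rot"],s["contact_force"]);pickle.dump(f,open("pics/w5.pkl","wb"))
cv2.imwrite("pics/w5.png",cv2.resize(f["img"][:,:,::-1],(800,600),interpolation=cv2.INTER_CUBIC))
```

```text
4.5667 [710.6091513  110.30905281 206.25579115] [-3.14060283 -0.00363629  3.02689565] [-0.37047039  0.06415774 -1.63776506]
```

View pics/w5.png

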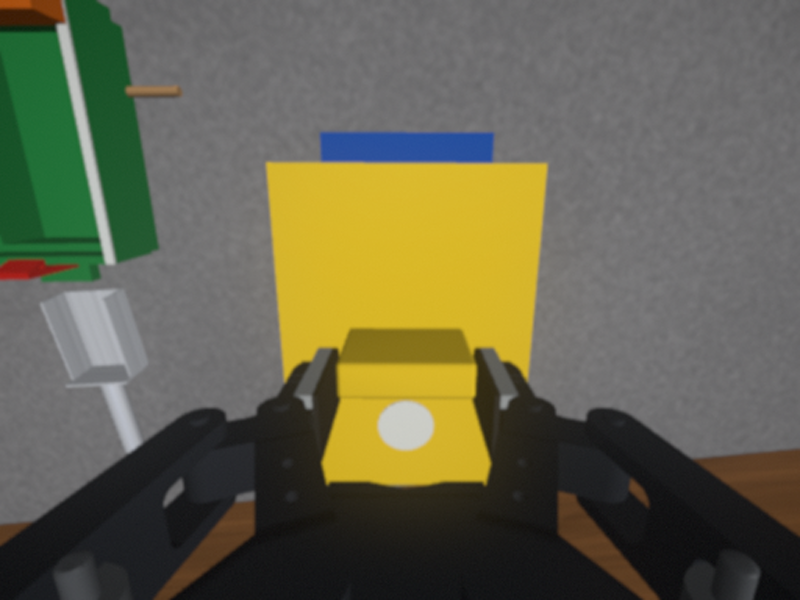

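{"op": "step_arm", "data": {
  "motion": [
    {"claw": 44, "delta_pos": [-20, -29, -10], "turn": 0},
    {"claw": 44, "delta_pos": [-20, -29, -10], "turn": 0},
    {"claw": 44, "delta_pos": [0, 0, 0], "turn": 0},
    {"claw": 44, "delta_pos": [0, 0, 0], "turn": 0}
  ]
}}

```text
clock: 4.9
eef_pos: [745.4, 46.8, 228.4]
tcp_rot: [-3.141, -0.0, 3.025]
contact_force: [-0.6, 0.3, -1.4]
opening: 0.576
grasp_force: 26.9
```

Run:
```python
from rig import *
from h import *
f=grab_frame("wrist");f=grab_frame("wrist");s=sense();print(s["clock"],s["eef_pos"],s["tcp_rot"],s["contact_force"]);pickle.dump(f,open("pics/w6.pkl","wb"))
cv2.imwrite("pics/w6.png",cv2.resize(f["img"][:200,:190,::-1],None,fx=3,fy=3,interpolation=cv2.INTER_CUBIC))
```

```text
5.0 [744.1446691   48.76600128 227.72718127] [ 3.14148768e+00 -1.92967541e-03  3.02802491e+00] [-0.79773728 -0.50293126 -1.751103  ]
```

View pics/w6.png

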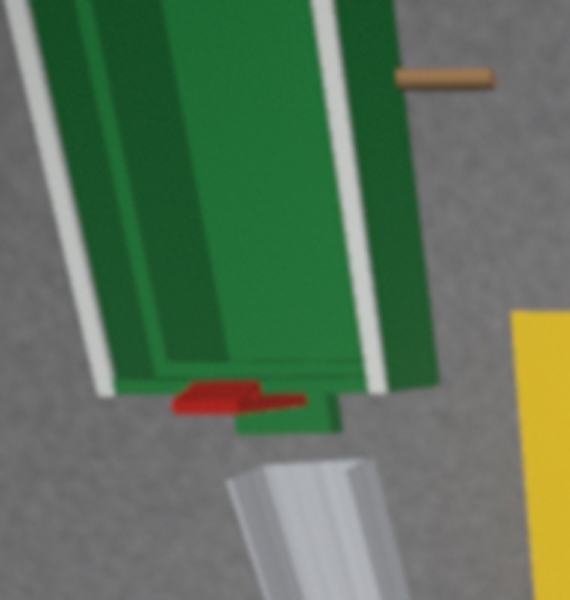

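The crop shows the feeder's rear: strip ends at (104,395) and (376,393), red catch at (215,398), scoop below. Refitting with these points.

Run:
```python
from fit import *
A=pickle.load(open("pics/w5.pkl","rb"));B=pickle.load(open("pics/w6.pkl","rb"))
def rw(p):
    r=[]
    for f,y,q in((A,53,(70.4,168.3)),(B,53,(125.3,131)),(B,-53,(34.7,131.7))): r+=list(proj(f,tow(p,[76,y,70]))[0]-q)
    for f,y,q in((A,53,(42.2,16)),(B,53,(107.7,0)),(B,-53,(5.7,5))): r+=ld(f,p,y,q)
    return np.array(r)
for nm,fn in(("wrist",rw),("all",lambda p:np.r_[res(p),rw(p)])):
    o=least_squares(fn,[600,-150,-.1,0],x_scale=[10,10,.1,5],loss="soft_l1")
    C=np.linalg.inv(o.jac.T@o.jac);print(nm,np.round(o.x,3),np.round(np.sqrt(np.diag(C)),3),np.round(fn(o.x),1))
p=o.x
print("bar top ctr",tow(p,[-87,0,95]),"catch",tow(p,[80,0,92]),"red px w6*3",3*proj(B,tow(p,[[71,-12,76.5],[77,12,92],[77,-12,92]])))
```

```text
wrist [ 5.94738e+02 -1.47192e+02 -1.14000e-01 -2.82900e+00] [0.775 2.447 0.008 3.743] [-0.2  0.7  0.1 -0.1  0.4 -0.7 -1.7  0.   0.9]
all [ 5.94637e+02 -1.48841e+02 -1.17000e-01 -6.41900e+00] [0.68  1.188 0.006 1.804] [-0.3  0.1 -1.6 -0.4  0.6  0.4  0.   0.8 -1.8 -0.1 -1.6 -0.2  0.5  1.
 -0.6 -1.3 -1.4 -0.8  0.3  0.3  0.  -0.   1.2 -0.9 -0.5  0.3  2.3]
bar top ctr [[ 508.23465745 -138.66067981   88.58083943]] catch [[ 674.08736837 -158.20238605   85.58083943]] red px w6*3 [[197.48586885 380.33432074]
 [236.08615568 399.09534042]
 [171.03227282 398.96228555]]
```

{"op": "step_arm", "data": {
  "motion": [
    {"claw": 44, "delta_pos": [16, -30.4, 0], "turn": 0},
    {"claw": 44, "delta_pos": [16, -30.4, 0], "turn": 0},
    {"claw": 44, "delta_pos": [16, -30.4, 0], "turn": 0},
    {"claw": 44, "delta_pos": [16, -30.4, 0], "turn": 0},
    {"claw": 44, "delta_pos": [16, -30.4, 0], "turn": 0},
    {"claw": 44, "delta_pos": [16, -30.4, 0], "turn": 0},
    {"claw": 44, "delta_pos": [16, -30.3, 0], "turn": 0},
    {"claw": 44, "delta_pos": [0, 0, 0], "turn": 0}
  ],
  "force": 20
}}

```text
clock: 5.67
eef_pos: [606.1, -153.3, 228.3]
tcp_rot: [-3.14, -0.003, 3.027]
contact_force: [0.0, -0.1, -2.0]
opening: 0.576
grasp_force: 26.9
```

{"op": "step_arm", "data": {
  "motion": [
    {"claw": 44, "delta_pos": [0, 0, 20], "turn": 0},
    {"claw": 44, "delta_pos": [0, 0, 30], "turn": 0},
    {"claw": 44, "delta_pos": [0, 0, 25], "turn": 0},
    {"claw": 44, "delta_pos": [0, 0, 13], "turn": 0},
    {"claw": 44, "delta_pos": [0, 0, 0], "turn": 0},
    {"claw": 44, "delta_pos": [0, 0, 0], "turn": 0},
    {"claw": 44, "delta_pos": [0, 0, 0], "turn": 0}
  ]
}}

```text
clock: 6.25
eef_pos: [611.0, -150.1, 142.2]
tcp_rot: [-3.141, 0.002, 3.03]
contact_force: [-0.2, 0.9, -0.2]
opening: 0.575
grasp_force: 26.9
```

Run:
```python
from rig import *
from h import *
f=grab_frame("wrist");s=sense();print(s["clock"],s["eef_pos"],s["tcp_rot"],s["contact_force"]);pickle.dump(f,open("pics/w7.pkl","wb"))
cv2.imwrite("pics/w7.png",cv2.resize(f["img"][:,:,::-1],(800,600),interpolation=cv2.INTER_CUBIC))
```

```text
6.3 [ 611.26203541 -150.37151997  142.54889098] [-3.14132247e+00  2.49070149e-03  3.03006533e+00] [ 0.33780419 -0.64703846 -1.6724652 ]
```

View pics/w7.png

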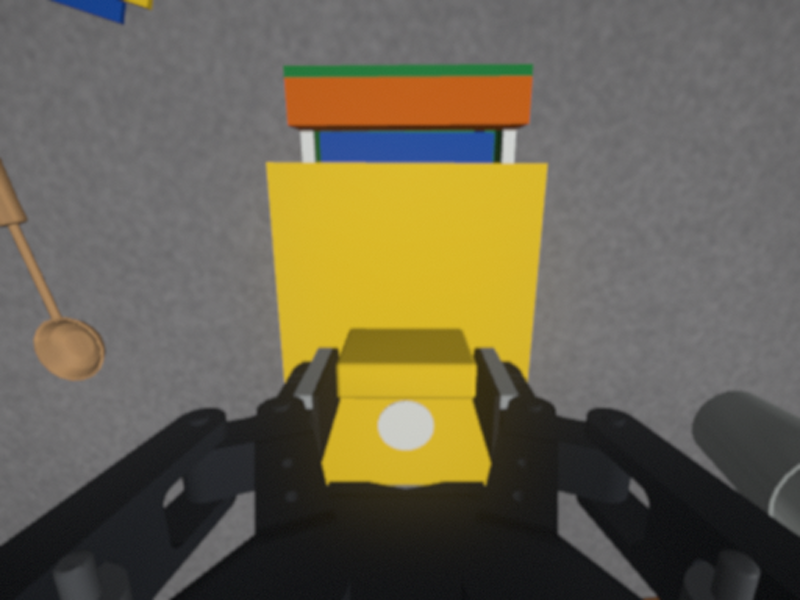

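The wrist view shows bar (410,100), lip (408,147) and white strips (308 and 509) all centred and parallel, with the lip just on the rear side of the bar. Computing the collar height and x gap from it.

Run:
```python
from h import *
from scipy.optimize import brentq
W=pickle.load(open("pics/w7.pkl","rb"));k=1.5625
sep=lambda z,a,b:np.linalg.norm(np.diff(back(W,[a,b],z),axis=0))
L,R=np.array([308.5,146])/k,np.array([509,146])/k
for d in(-.5,0,.5): print("rim z",brentq(lambda z:sep(z,L+[d,0],R)-106,20,120))
L2,R2=np.array([287,125])/k,np.array([531,124])/k
print("bar top z",brentq(lambda z:sep(z,L2,R2)-112,20,130))
for z in (85,89,92): print(z,"bar inner ctr",back(W,[(L2+R2)/2],z))
for z in(62,64,67):print("strip ctr",back(W,[(L+R)/2],z))
P=np.array([[320,131],[495,131],[267,163],[547,163]])/k
print("lip",back(W,P[:2],142.5-25.3+4),"plate front",back(W,P[2:],142.5-25.3+12))
```

```text
rim z 67.29823982536855
rim z 66.39845522133791
rim z 65.4916311508386
bar top z 94.2367328202375
85 bar inner ctr [[ 517.65117093 -138.77417998   85.        ]]
89 bar inner ctr [[ 518.09813925 -138.85182913   89.        ]]
92 bar inner ctr [[ 518.43336549 -138.910066     92.        ]]
strip ctr [[ 525.78552282 -139.640392     62.        ]]
strip ctr [[ 525.91833995 -139.66809798   64.        ]]
strip ctr [[ 526.11756565 -139.70965695   67.        ]]
lip [[ 520.12755422 -175.11741903  121.2       ]
 [ 527.94116569 -105.56984156  121.2       ]] plate front [[ 530.29571433 -196.14134462  129.2       ]
 [ 542.46620167  -87.75487384  129.2       ]]
```

{"op": "step_arm", "data": {
  "motion": [
    {"claw": 44, "delta_pos": [2, 0.8, 10], "turn": 0},
    {"claw": 44, "delta_pos": [0, 0, 10], "turn": 0},
    {"claw": 44, "delta_pos": [0, 0, 7], "turn": 0},
    {"claw": 44, "delta_pos": [0, 0, 1], "turn": 0},
    {"claw": 44, "delta_pos": [0, 0, 0], "turn": 0},
    {"claw": 44, "delta_pos": [0, 0, 0], "turn": 0}
  ]
}}

```text
clock: 6.8
eef_pos: [608.1, -149.5, 112.7]
tcp_rot: [3.142, -0.0, 3.03]
contact_force: [0.1, -0.5, -1.0]
opening: 0.575
grasp_force: 26.9
```

{"op": "step_arm", "data": {
  "motion": [
    {"claw": 44, "delta_pos": [0, 0, 1], "turn": 0},
    {"claw": 44, "delta_pos": [0, 0, 1], "turn": 0},
    {"claw": 44, "delta_pos": [0, 0, 1], "turn": 0},
    {"claw": 44, "delta_pos": [0, 0, 0], "turn": 0}
  ]
}}

```text
clock: 7.13
eef_pos: [608.1, -149.5, 109.8]
tcp_rot: [3.142, -0.0, 3.03]
contact_force: [0.3, 0.2, -0.6]
opening: 0.574
grasp_force: 26.9
```

{"op": "step_arm", "data": {
  "motion": [
    {"claw": 44, "delta_pos": [0, 0, 1], "turn": 0},
    {"claw": 44, "delta_pos": [0, 0, 1], "turn": 0},
    {"claw": 44, "delta_pos": [0, 0, 0], "turn": 0},
    {"claw": 44, "delta_pos": [0, 0, 0], "turn": 0}
  ]
}}

```text
clock: 7.47
eef_pos: [608.1, -149.5, 107.8]
tcp_rot: [-3.142, -0.0, 3.03]
contact_force: [0.7, -1.2, -1.9]
opening: 0.573
grasp_force: 26.9
```

{"op": "step_arm", "data": {
  "motion": [
    {"claw": 44, "delta_pos": [0, 0, 1], "turn": 0},
    {"claw": 44, "delta_pos": [0, 0, 1], "turn": 0},
    {"claw": 44, "delta_pos": [0, 0, 0], "turn": 0},
    {"claw": 44, "delta_pos": [0, 0, 0], "turn": 0}
  ]
}}

```text
clock: 7.8
eef_pos: [608.1, -149.5, 106.0]
tcp_rot: [-3.142, -0.0, 3.03]
contact_force: [-1.3, 0.2, 1.1]
opening: 0.575
grasp_force: 27.1
```

{"op": "step_arm", "data": {
  "motion": [
    {"claw": 44, "delta_pos": [0, 0, 1], "turn": 0},
    {"claw": 44, "delta_pos": [0, 0, 1], "turn": 0},
    {"claw": 44, "delta_pos": [0, 0, 0], "turn": 0},
    {"claw": 44, "delta_pos": [0, 0, 0], "turn": 0}
  ]
}}

```text
clock: 8.13
eef_pos: [608.1, -149.5, 103.9]
tcp_rot: [3.142, -0.0, 3.03]
contact_force: [-2.1, 0.4, 1.9]
opening: 0.575
grasp_force: 27.3
```

{"op": "step_arm", "data": {
  "motion": [
    {"claw": 44, "delta_pos": [0, 0, 1], "turn": 0},
    {"claw": 44, "delta_pos": [0, 0, 1], "turn": 0},
    {"claw": 44, "delta_pos": [0, 0, 0], "turn": 0},
    {"claw": 44, "delta_pos": [0, 0, 0], "turn": 0}
  ]
}}

```text
clock: 8.47
eef_pos: [608.0, -149.5, 101.8]
tcp_rot: [-3.142, -0.0, 3.03]
contact_force: [-1.7, 0.2, 3.9]
opening: 0.574
grasp_force: 27.4
```

{"op": "step_arm", "data": {
  "motion": [
    {"claw": 44, "delta_pos": [0, 0, 1], "turn": 0},
    {"claw": 44, "delta_pos": [0, 0, 1], "turn": 0},
    {"claw": 44, "delta_pos": [0, 0, 1], "turn": 0},
    {"claw": 44, "delta_pos": [0, 0, 0], "turn": 0}
  ]
}}

```text
clock: 8.8
eef_pos: [607.9, -149.5, 98.6]
tcp_rot: [-3.142, -0.001, 3.03]
contact_force: [-3.8, -0.1, 3.3]
opening: 0.57
grasp_force: 27.5
```

Run:
```python
from rig import *
from h import *
f=grab_frame("wrist");s=sense();print(s["clock"],s["eef_pos"],s["contact_force"],s["wrist_torque"]);pickle.dump(f,open("pics/w8.pkl","wb"))
S=grab_frame("scene");pickle.dump(S,open("pics/s8.pkl","wb"))
a=cv2.resize(f["img"],(400,300));b=cv2.resize(S["img"][110:215,145:285],(400,300),interpolation=cv2.INTER_CUBIC)
cv2.imwrite("pics/w8.png",np.hstack([a,b])[:,:,::-1])
```

```text
8.85 [ 607.88868867 -149.45629786   98.64505337] [-4.0410264  -0.44151582  1.87408961] [-0.03855692  0.31037507  0.01859275]
```

View pics/w8.png

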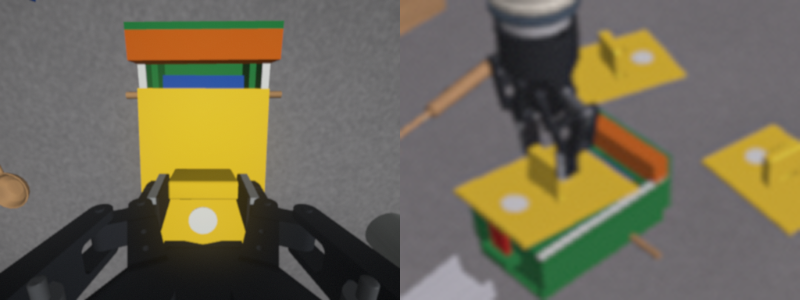

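The wrist view (left) shows the cover tilted, with its lip (203,82) lowered between the strips behind the bar. The scene view (right) confirms the rear edge raised on the catch. I've used all my picture views, so from here I measure by number.

```bash
cat > tilt.py <<'E'
from h import *
from scipy.optimize import brentq
# z of plate front top edge (110 mm wide), lip front edge (70 mm) from a wrist frame
def runs(m):
    out=[]
    for r in range(m.shape[0]):
        c=np.where(m[r])[0]
        out.append((c.min(),c.max()+1) if len(c)>20 else None)
    return out
def edge(W,c,width,box):
    m=mask(W,*COL[c]);k=np.zeros_like(m);k[box[1]:box[3],box[0]:box[2]]=1;m=m*k
    n,l,st,_=cv2.connectedComponentsWithStats(m);i=1+np.argmax(st[1:,4]);m=(l==i)
    rs=runs(m);r=next(j for j,q in enumerate(rs) if q and q[1]-q[0]>40)
    q=rs[r+3]; a,b=np.array([q[0],r+.0]),np.array([q[1],r+.0])
    sep=lambda z:np.linalg.norm(np.diff(back(W,[a,b],z),axis=0))-width
    z=brentq(sep,-50,250); return r,q,z,back(W,[(a+b)/2],z)[0]
def report(W):
    for c,w in(("yellow",110),("blue",70),("orange",112)):
        try: print(c,edge(W,c,w,(120,0,400,230)))
        except Exception as e: print(c,"none",e)
E
python3 - <<'E'
from tilt import *
for n in("w7","w8"): print(n);report(pickle.load(open(f"pics/{n}.pkl","rb")))
E
```

```text
w7
yellow (104, (np.int64(171), np.int64(350)), 127.5118459310203, array([ 536.1468677 , -141.89002234,  127.51184593]))
blue (85, (np.int64(205), np.int64(316)), 119.76823948798321, array([ 524.55252549, -140.58020227,  119.76823949]))
orange (50, (np.int64(183), np.int64(340)), 89.5461352779513, array([ 498.54284804, -136.89174682,   89.54613528]))
w8
yellow (113, (np.int64(176), np.int64(345)), 75.52981945960931, array([ 538.16187628, -141.69807845,   75.52981946]))
blue (97, (np.int64(209), np.int64(313)), 66.50732452195334, array([ 527.88193973, -140.18674399,   66.50732452]))
orange (38, (np.int64(160), np.int64(362)), 90.80534872876211, array([ 498.48071468, -137.02821354,   90.80534873]))
```

{"op": "step_arm", "data": {
  "motion": [
    {"claw": 44, "delta_pos": [0, 0, 1], "turn": 0},
    {"claw": 44, "delta_pos": [0, 0, 1], "turn": 0},
    {"claw": 44, "delta_pos": [0, 0, 0], "turn": 0},
    {"claw": 44, "delta_pos": [0, 0, 0], "turn": 0}
  ]
}}

```text
clock: 9.23
eef_pos: [608.0, -149.4, 96.8]
tcp_rot: [-3.142, -0.0, 3.03]
contact_force: [-4.0, 0.0, 3.8]
opening: 0.57
grasp_force: 27.6
```

{"op": "step_arm", "data": {
  "motion": [
    {"claw": 44, "delta_pos": [0, 0, 0.8], "turn": 0},
    {"claw": 44, "delta_pos": [0, 0, 0], "turn": 0},
    {"claw": 44, "delta_pos": [0, 0, 0], "turn": 0}
  ]
}}

```text
clock: 9.48
eef_pos: [608.3, -149.5, 96.6]
tcp_rot: [-3.142, 0.0, 3.03]
contact_force: [-5.8, 0.1, 7.8]
opening: 0.578
grasp_force: 27.9
```

Run:
```python
from rig import *
from tilt import *
f=grab_frame("wrist");s=sense();print(s["clock"],s["eef_pos"],s["contact_force"],s["wrist_torque"]);report(f)
```

```text
9.5333 [ 608.27228085 -149.50699042   96.54835364] [-4.74794576  0.14090472  7.47744329] [0.00670136 0.57398293 0.03605305]
yellow (114, (np.int64(177), np.int64(344)), 71.46852204960553, array([ 539.22827503, -141.82806261,   71.46852205]))
blue (99, (np.int64(209), np.int64(312)), 62.94542273855069, array([ 529.48961127, -140.7178069 ,   62.94542274]))
orange (36, (np.int64(159), np.int64(363)), 89.98063956798214, array([ 498.24831407, -137.02382391,   89.98063957]))
```

{"op": "step_arm", "data": {
  "motion": [
    {"claw": 44, "delta_pos": [0, 0, -0.5], "turn": 0},
    {"claw": 44, "delta_pos": [2, 0, 0], "turn": 0},
    {"claw": 44, "delta_pos": [2, 0, 0], "turn": 0},
    {"claw": 44, "delta_pos": [2, 0, 0], "turn": 0},
    {"claw": 44, "delta_pos": [2, 0, 0], "turn": 0},
    {"claw": 44, "delta_pos": [1, 0, 0], "turn": 0},
    {"claw": 44, "delta_pos": [0, 0, 0], "turn": 0}
  ]
}}

```text
clock: 10.12
eef_pos: [599.3, -148.5, 96.6]
tcp_rot: [-3.142, 0.001, 3.03]
contact_force: [1.0, 0.1, 1.3]
opening: 0.577
grasp_force: 27.4
```

Run:
```python
from rig import *
from tilt import *
f=grab_frame("wrist");s=sense();print(s["clock"],s["eef_pos"],s["contact_force"],s["wrist_torque"]);report(f)
```

```text
10.1667 [ 599.33349151 -148.47364676   96.59107848] [0.6032678  0.16986167 1.00111794] [-0.05299054 -0.27586582 -0.02465684]
yellow (114, (np.int64(177), np.int64(344)), 71.51216600528167, array([ 530.31523749, -140.79355754,   71.51216601]))
blue (99, (np.int64(209), np.int64(312)), 62.985784554251765, array([ 520.57945773, -139.68322083,   62.98578455]))
orange (54, (np.int64(160), np.int64(361)), 90.31252779012962, array([ 498.28341972, -137.26564678,   90.31252779]))
```

{"op": "step_arm", "data": {
  "motion": [
    {"claw": 44, "delta_pos": [1.5, 0, 0], "turn": 0},
    {"claw": 44, "delta_pos": [1.5, 0, 0], "turn": 0},
    {"claw": 44, "delta_pos": [1.5, 0, 0], "turn": 0},
    {"claw": 44, "delta_pos": [1, 0, 0], "turn": 0},
    {"claw": 44, "delta_pos": [0, 0, 0], "turn": 0}
  ]
}}

```text
clock: 10.58
eef_pos: [593.3, -147.8, 96.5]
tcp_rot: [3.142, -0.0, 3.03]
contact_force: [0.4, 1.2, 1.5]
opening: 0.576
grasp_force: 27.3
```

Run:
```python
from rig import *
from tilt import *
f=grab_frame("wrist");s=sense();print(s["clock"],s["eef_pos"],s["contact_force"],s["wrist_torque"]);report(f)
m=mask(f,*COL["blue"]);print((m[60:120,190:330]>0).sum())
```

```text
10.6333 [ 593.39248062 -147.77579079   96.48336531] [-0.18642485  0.10935063  0.84446734] [ 0.03312389 -0.11758936 -0.04589516]
yellow (113, (np.int64(176), np.int64(344)), 72.3602201114692, array([ 523.59916476, -140.36269927,   72.36022011]))
blue (106, (np.int64(209), np.int64(312)), 64.23295148676773, array([ 519.06857541, -139.5048978 ,   64.23295149]))
orange (66, (np.int64(161), np.int64(360)), 90.4956679467374, array([ 498.3934546 , -137.26726222,   90.49566795]))
665
```

{"op": "step_arm", "data": {
  "motion": [
    {"claw": 44, "delta_pos": [1.5, 0, 0], "turn": 0},
    {"claw": 44, "delta_pos": [1.5, 0, 0], "turn": 0},
    {"claw": 44, "delta_pos": [1.5, 0, 0], "turn": 0},
    {"claw": 44, "delta_pos": [0, 0, 0], "turn": 0},
    {"claw": 44, "delta_pos": [0, 0, 0], "turn": 0}
  ]
}}

```text
clock: 11.05
eef_pos: [588.8, -147.2, 96.4]
tcp_rot: [3.142, -0.001, 3.03]
contact_force: [-0.3, -0.2, -2.8]
opening: 0.578
grasp_force: 27.1
```

Run:
```python
from rig import *
from tilt import *
f=grab_frame("wrist");s=sense();print(s["clock"],s["eef_pos"],s["contact_force"],s["wrist_torque"]);report(f)
```

```text
11.1 [ 588.86824221 -147.26527276   96.35202268] [-0.03907248  0.18075236 -3.165563  ] [ 0.04646601 -0.0506527   0.00181182]
yellow (112, (np.int64(176), np.int64(345)), 73.16273291813323, array([ 518.53208375, -139.44668078,   73.16273292]))
blue none attempt to get argmax of an empty sequence
orange (75, (np.int64(162), np.int64(360)), 90.97422626729423, array([ 498.68590166, -136.99463351,   90.97422627]))
```

{"op": "step_arm", "data": {
  "motion": [
    {"claw": 44, "delta_pos": [0, 0, 0.6], "turn": 0},
    {"claw": 44, "delta_pos": [0, 0, 0], "turn": 0},
    {"claw": 52, "delta_pos": [0, 0, 0], "turn": 0},
    {"claw": 58, "delta_pos": [0, 0, 0], "turn": 0},
    {"claw": 70, "delta_pos": [0, 0, 0], "turn": 0},
    {"claw": 80, "delta_pos": [0, 0, 0], "turn": 0},
    {"claw": 80, "delta_pos": [0, 0, 0], "turn": 0},
    {"claw": 80, "delta_pos": [0, 0, 0], "turn": 0}
  ]
}}

```text
clock: 11.77
eef_pos: [589.3, -147.4, 96.1]
tcp_rot: [-3.142, 0.0, 3.03]
contact_force: [0.2, -0.4, 0.2]
opening: 0.937
grasp_force: 0.0
```

Run:
```python
from rig import *
from tilt import *
f=grab_frame("wrist");pickle.dump(f,open("pics/w9.pkl","wb"));s=sense();print(s["clock"],s["eef_pos"],s["contact_force"],s["opening"]);report(f)
T=grab_frame("top")
for z in(75,80,84):
    for a,k in blobs(T,"white",20):
        r=cv2.minAreaRect(k);X=back(T,[r[0]],z)[0]
        if abs(X[0]-630)<60 and abs(X[1]+150)<90:print(a,X)
```

```text
11.8167 [ 589.32827353 -147.36086901   96.03350545] [ 0.10800142 -1.50274583  0.94652071] 0.9361085886675796
yellow (111, (np.int64(177), np.int64(344)), 70.46743535556507, array([ 518.39152404, -139.48537946,   70.46743536]))
blue none attempt to get argmax of an empty sequence
orange (74, (np.int64(162), np.int64(360)), 90.43334903206403, array([ 498.62994192, -137.04666179,   90.43334903]))
```

{"op": "step_arm", "data": {
  "motion": [
    {"claw": 85, "delta_pos": [0, 0, -10], "turn": 0},
    {"claw": 85, "delta_pos": [0, 0, -30], "turn": 0},
    {"claw": 85, "delta_pos": [0, 0, -35], "turn": 0},
    {"claw": 85, "delta_pos": [-15, 0, -25], "turn": 0},
    {"claw": 0, "delta_pos": [-16, 0, 0], "turn": 0},
    {"claw": 0, "delta_pos": [-16, 0, 0], "turn": 0},
    {"claw": 0, "delta_pos": [0, 0, 0], "turn": 0},
    {"claw": 0, "delta_pos": [0, 0, 0], "turn": 0}
  ]
}}

```text
clock: 12.53
eef_pos: [636.0, -152.5, 196.3]
tcp_rot: [-3.142, -0.0, 3.03]
contact_force: [0.7, 0.2, 0.6]
opening: 0.448
grasp_force: 0.0
```

Run:
```python
from rig import *
from tilt import *
f=grab_frame("wrist");pickle.dump(f,open("pics/w10.pkl","wb"));s=sense();print(s["clock"],s["eef_pos"],s["tcp_rot"],s["contact_force"],s["opening"]);report(f)
for a,k in blobs(f,"white",100):
    r=cv2.minAreaRect(k);print(a,r[0],r[1],back(f,[r[0]],81)[0])
```

```text
12.5833 [ 635.2521857  -152.43035606  195.92226447] [ 3.14149626e+00 -1.06404061e-03  3.02989878e+00] [-0.47964112 -0.34809112 -1.38030349] 0.35589386335696194
yellow (61, (np.int64(204), np.int64(316)), 68.23008812339319, array([ 517.27616941, -139.56771591,   68.23008812]))
blue none attempt to get argmax of an empty sequence
orange (33, (np.int64(198), np.int64(324)), 88.45203603076763, array([ 498.2633785 , -136.56014337,   88.45203603]))
125.0 (261.4706726074219, 294.00177001953125) (32.2383918762207, 4.815206050872803) [ 774.00016512 -166.56069067   81.        ]
473.5 (263.5164489746094, 240.94384765625) (38.34408187866211, 14.286500930786133) [ 704.57693506 -156.56708968   81.        ]
435.0 (247.4307098388672, 240.30694580078125) (41.89106369018555, 12.935483932495117) [ 701.7703429  -174.50894822   81.        ]
393.0 (259.5, 180.5) (21.0, 23.0) [ 634.22575935 -153.21074065   81.        ]
```

{"op": "step_arm", "data": {
  "motion": [
    {"claw": 0, "delta_pos": [0.7, -0.6, 25], "turn": 0},
    {"claw": 0, "delta_pos": [0, 0, 30], "turn": 0},
    {"claw": 0, "delta_pos": [0, 0, 25], "turn": 0},
    {"claw": 0, "delta_pos": [0, 0, 10], "turn": 0},
    {"claw": 0, "delta_pos": [0, 0, 4], "turn": 0},
    {"claw": 0, "delta_pos": [0, 0, 0], "turn": 0},
    {"claw": 0, "delta_pos": [0, 0, 0], "turn": 0}
  ]
}}

```text
clock: 13.17
eef_pos: [635.8, -153.3, 103.2]
tcp_rot: [-3.141, 0.001, 3.03]
contact_force: [-1.0, -0.5, 0.8]
opening: -0.004
grasp_force: 0.0
```

{"op": "step_arm", "data": {
  "motion": [
    {"claw": 0, "delta_pos": [0, 0, 1.5], "turn": 0},
    {"claw": 0, "delta_pos": [0, 0, 1.5], "turn": 0},
    {"claw": 0, "delta_pos": [0, 0, 1.5], "turn": 0},
    {"claw": 0, "delta_pos": [0, 0, 1.5], "turn": 0},
    {"claw": 0, "delta_pos": [0, 0, 0], "turn": 0}
  ]
}}

```text
clock: 13.58
eef_pos: [635.1, -153.1, 95.9]
tcp_rot: [3.142, -0.0, 3.03]
contact_force: [0.8, 0.9, -0.3]
opening: -0.003
grasp_force: 0.0
```

{"op": "step_arm", "data": {
  "motion": [
    {"claw": 0, "delta_pos": [0, 0, 1], "turn": 0},
    {"claw": 0, "delta_pos": [0, 0, 1], "turn": 0},
    {"claw": 0, "delta_pos": [0, 0, 0], "turn": 0},
    {"claw": 0, "delta_pos": [0, 0, 0], "turn": 0}
  ]
}}

```text
clock: 13.92
eef_pos: [635.2, -153.1, 93.9]
tcp_rot: [-3.142, -0.0, 3.03]
contact_force: [-0.2, -0.2, -1.1]
opening: 0.004
grasp_force: 0.0
```

{"op": "step_arm", "data": {
  "motion": [
    {"claw": 0, "delta_pos": [0, 0, 1], "turn": 0},
    {"claw": 0, "delta_pos": [0, 0, 1], "turn": 0},
    {"claw": 0, "delta_pos": [0, 0, 0], "turn": 0},
    {"claw": 0, "delta_pos": [0, 0, 0], "turn": 0}
  ]
}}

```text
clock: 14.25
eef_pos: [635.2, -153.1, 91.9]
tcp_rot: [-3.142, -0.0, 3.03]
contact_force: [-0.2, 0.0, 0.5]
opening: 0.0
grasp_force: 0.0
```

{"op": "step_arm", "data": {
  "motion": [
    {"claw": 0, "delta_pos": [0, 0, 1], "turn": 0},
    {"claw": 0, "delta_pos": [0, 0, 1], "turn": 0},
    {"claw": 0, "delta_pos": [0, 0, 0], "turn": 0},
    {"claw": 0, "delta_pos": [0, 0, 0], "turn": 0}
  ]
}}

```text
clock: 14.58
eef_pos: [635.1, -153.1, 89.9]
tcp_rot: [3.142, -0.0, 3.03]
contact_force: [0.8, 0.3, -0.8]
opening: -0.002
grasp_force: 0.0
```

{"op": "step_arm", "data": {
  "motion": [
    {"claw": 0, "delta_pos": [0, 0, 1], "turn": 0},
    {"claw": 0, "delta_pos": [0, 0, 1], "turn": 0},
    {"claw": 0, "delta_pos": [0, 0, 0], "turn": 0},
    {"claw": 0, "delta_pos": [0, 0, 0], "turn": 0}
  ]
}}

```text
clock: 14.92
eef_pos: [635.1, -153.1, 87.9]
tcp_rot: [3.142, -0.0, 3.03]
contact_force: [-0.4, -0.3, 0.5]
opening: -0.003
grasp_force: 0.0
```

{"op": "step_arm", "data": {
  "motion": [
    {"claw": 0, "delta_pos": [0, 0, 1], "turn": 0},
    {"claw": 0, "delta_pos": [0, 0, 1], "turn": 0},
    {"claw": 0, "delta_pos": [0, 0, 0], "turn": 0},
    {"claw": 0, "delta_pos": [0, 0, 0], "turn": 0}
  ]
}}

```text
clock: 15.25
eef_pos: [635.1, -153.1, 85.9]
tcp_rot: [-3.142, -0.0, 3.03]
contact_force: [-0.0, 0.0, -0.0]
opening: -0.007
grasp_force: 0.0
```

{"op": "step_arm", "data": {
  "motion": [
    {"claw": 0, "delta_pos": [0, 0, 1], "turn": 0},
    {"claw": 0, "delta_pos": [0, 0, 1], "turn": 0},
    {"claw": 0, "delta_pos": [0, 0, 0], "turn": 0},
    {"claw": 0, "delta_pos": [0, 0, 0], "turn": 0}
  ]
}}

```text
clock: 15.58
eef_pos: [635.1, -153.1, 83.9]
tcp_rot: [3.142, -0.0, 3.03]
contact_force: [-0.7, -0.2, 0.4]
opening: -0.003
grasp_force: 0.0
```

{"op": "step_arm", "data": {
  "motion": [
    {"claw": 0, "delta_pos": [0, 0, 1], "turn": 0},
    {"claw": 0, "delta_pos": [0, 0, 1], "turn": 0},
    {"claw": 0, "delta_pos": [0, 0, 0], "turn": 0},
    {"claw": 0, "delta_pos": [0, 0, 0], "turn": 0}
  ]
}}

```text
clock: 15.92
eef_pos: [635.1, -153.1, 81.9]
tcp_rot: [3.142, -0.0, 3.03]
contact_force: [-0.5, -0.2, 0.6]
opening: 0.002
grasp_force: 0.0
```

{"op": "step_arm", "data": {
  "motion": [
    {"claw": 0, "delta_pos": [0, 0, 1], "turn": 0},
    {"claw": 0, "delta_pos": [0, 0, 0], "turn": 0},
    {"claw": 0, "delta_pos": [0, 0, 0], "turn": 0}
  ]
}}

```text
clock: 16.17
eef_pos: [635.2, -153.1, 80.9]
tcp_rot: [-3.142, -0.0, 3.03]
contact_force: [-0.1, -0.2, -0.8]
opening: 0.001
grasp_force: 0.0
```

{"op": "step_arm", "data": {
  "motion": [
    {"claw": 0, "delta_pos": [0, 0, 1], "turn": 0},
    {"claw": 0, "delta_pos": [0, 0, 0], "turn": 0},
    {"claw": 0, "delta_pos": [0, 0, 0], "turn": 0}
  ]
}}

```text
clock: 16.42
eef_pos: [635.2, -153.1, 79.9]
tcp_rot: [-3.142, -0.0, 3.03]
contact_force: [-0.0, -0.3, -0.7]
opening: 0.001
grasp_force: 0.0
```

Run:
```python
from rig import *
from tilt import *
f=grab_frame("wrist");s=sense();print(s["clock"],s["eef_pos"],s["contact_force"]);report(f)
S=grab_frame("scene");pickle.dump(S,open("pics/s11.pkl","wb"));pickle.dump(f,open("pics/w11.pkl","wb"))
for a,k in blobs(S,"yellow",30): print("S",a,cv2.approxPolyDP(cv2.convexHull(k),2,True)[:,0].tolist())
from fit import tow
for p3 in (-3.6,-6.4):
  p=[594.6,-148.,-.115,p3]
  for d in (0,17): print(p3,d,np.round(proj(S,tow(p,[[75,55,75+d],[75,-55,75+d],[-75,55,75],[-75,-55,75]])),1).tolist())
for a,k in blobs(S,"red",8): print("red",a,k.mean(0),k.min(0),k.max(0))
print(proj(S,tow(p,[[71,0,77],[77,12,92],[77,-12,92]])))
```

```text
16.4667 [ 635.17426465 -153.10955453   79.93757033] [ 0.44517968  0.03910272 -0.02203498]
yellow (22, (np.int64(161), np.int64(362)), 71.84892731375348, array([ 517.98185144, -139.54746993,   71.84892731]))
blue none attempt to get argmax of an empty sequence
orange (0, (np.int64(144), np.int64(380)), 90.81258171026802, array([ 514.38102071, -139.03075349,   90.81258171]))
S 937.5 [[232, 172], [195, 195], [171, 177], [208, 157]]
S 971.0 [[252, 166], [275, 154], [305, 177], [281, 191]]
S 684.0 [[243, 135], [207, 147], [200, 139], [199, 130], [216, 121], [230, 121]]
-3.6 0 [[193.4, 198.0], [169.1, 178.9], [232.6, 173.0], [208.0, 156.3]]
-3.6 17 [[193.0, 193.6], [168.4, 174.5], [232.6, 173.0], [208.0, 156.3]]
-6.4 0 [[193.5, 198.7], [169.2, 179.6], [232.6, 173.7], [208.1, 157.0]]
-6.4 17 [[193.0, 194.3], [168.5, 175.3], [232.6, 173.7], [208.1, 157.0]]
red 33.5 [180.52 190.84] [178 185] [183 197]
[[182.12595833 187.7539984 ]
 [182.60661568 187.00120882]
 [177.26287695 182.83295502]]
```

{"op": "step_arm", "data": {
  "motion": [
    {"claw": 0, "delta_pos": [0, 0, 1], "turn": 0},
    {"claw": 0, "delta_pos": [0, 0, 0], "turn": 0},
    {"claw": 0, "delta_pos": [0, 0, 0], "turn": 0}
  ]
}}

```text
clock: 16.77
eef_pos: [635.2, -153.1, 78.9]
tcp_rot: [3.142, -0.0, 3.03]
contact_force: [-0.4, 0.7, -0.3]
opening: 0.002
grasp_force: 0.0
```

{"op": "step_arm", "data": {
  "motion": [
    {"claw": 0, "delta_pos": [0, 0, 1], "turn": 0},
    {"claw": 0, "delta_pos": [0, 0, 0], "turn": 0},
    {"claw": 0, "delta_pos": [0, 0, 0], "turn": 0}
  ]
}}

```text
clock: 17.02
eef_pos: [635.2, -153.1, 77.9]
tcp_rot: [-3.142, -0.0, 3.03]
contact_force: [0.3, 0.1, 0.4]
opening: -0.001
grasp_force: 0.0
```

Run:
```python
from tilt import *
# fingertip / plate geometry: where does the tip (TCP + 8 z) and the plate's front corners lie in w11 ; mark ellipse size in w10
W=pickle.load(open("pics/w10.pkl","rb"));m=mask(W,*COL["white"])
for a,k in blobs(W,"white",300):
    if len(k)>10:
        e=cv2.fitEllipse(k);
        if abs(e[0][1]-180)<5:
            z=[(h,np.linalg.norm(np.diff(back(W,[[e[0][0]-(e[1][1]+1)/2,e[0][1]],[e[0][0]+(e[1][1]+1)/2,e[0][1]]],h),axis=0))) for h in(71,77,83)];print(e,z)
# plate side widths along rows in w10 -> height along plate
m=mask(W,*COL["yellow"]);
for r in range(64,200,12):
    c=np.where(m[r,150:370])[0]+150
    if len(c)<2: continue
    a,b=[c.min(),r],[c.max()+1,r]
    f=lambda z:np.linalg.norm(np.diff(back(W,[a,b],z),axis=0))-110
    try:
        z=brentq(f,0,200);print(r,a,b,round(z,1),np.round(back(W,[[(a[0]+b[0])/2,r]],z)[0],1))
    except ValueError: print(r,a,b)
```

```text
((259.5579833984375, 180.5), (21.856678009033203, 22.96511459350586), 90.0) [(71, np.float64(26.25030662620764)), (77, np.float64(25.690501936484214)), (83, np.float64(25.130697246760832))]
64 [np.int64(204), 64] [np.int64(316), 64] 69.0 [ 520.1 -139.9   69. ]
76 [np.int64(204), 76] [np.int64(316), 76] 72.2 [ 531.4 -141.1   72.2]
88 [np.int64(205), 88] [np.int64(315), 88] 70.4 [ 542.2 -142.4   70.4]
100 [np.int64(205), 100] [np.int64(315), 100] 73.6 [ 553.7 -143.7   73.6]
112 [np.int64(206), 112] [np.int64(315), 112] 74.4 [ 565.2 -144.4   74.4]
124 [np.int64(206), 124] [np.int64(314), 124] 75.1 [ 576.8 -146.2   75.1]
136 [np.int64(207), 136] [np.int64(314), 136] 75.9 [ 588.8 -147.1   75.9]
148 [np.int64(207), 148] [np.int64(313), 148] 76.6 [ 600.8 -148.9   76.6]
160 [np.int64(207), 160] [np.int64(313), 160] 80.0 [ 612.7 -150.3   80. ]
172 [np.int64(208), 172] [np.int64(312), 172] 78.2 [ 625.8 -151.7   78.2]
184 [np.int64(208), 184] [np.int64(312), 184] 81.7 [ 637.9 -153.1   81.7]
196 [np.int64(209), 196] [np.int64(311), 196] 79.9 [ 651.7 -154.6   79.9]
```

```bash
cat >> tilt.py <<'E'
def profile(W,lo=20,hi=260,st=16):
    m=mask(W,*COL["yellow"])
    for r in range(lo,hi,st):
        c=np.where(m[r,100:420])[0]+100
        if len(c)<20: print(r,"-");continue
        a,b=[c.min(),r],[c.max()+1,r]
        f=lambda z:np.linalg.norm(np.diff(back(W,[a,b],z),axis=0))-110
        try: z=brentq(f,0,140);print(r,a[0],b[0],round(z,1),np.round(back(W,[[(a[0]+b[0])/2,r]],z)[0],1))
        except ValueError: print(r,a[0],b[0])
E
python3 - <<'E'
from rig import *
from tilt import *
f=grab_frame("wrist");s=sense();print(s["clock"],s["eef_pos"],s["contact_force"],s["qpos"]);profile(f)
print(proj(f,[[s["eef_pos"][0],s["eef_pos"][1],z] for z in(70,78,89)]))
for r in range(180,300,8): print(r,[tuple(int(v) for v in f["img"][r,c]) for c in(230,245,256,262,275)])
E
```

```text
17.0667 [ 635.18261306 -153.12426403   77.93312342] [ 0.10402395 -0.49216822  0.14730602] [-2.38844052e-01  5.46089110e-01  1.67395101e+00 -2.15255409e-05
  9.21628857e-01 -1.69781028e+00]
20 196 238
36 161 362 71.9 [ 525.3 -140.4   71.9]
52 162 361 72.7 [ 533.4 -141.3   72.7]
68 163 360 73.5 [ 541.6 -142.2   73.5]
84 163 360 75.9 [ 550.1 -143.1   75.9]
100 165 358 75.1 [ 558.5 -144.1   75.1]
116 166 357 75.9 [ 567.2 -145.    75.9]
132 167 356 76.8 [ 576.2 -146.    76.8]
148 168 355 77.7 [ 585.3 -147.    77.7]
164 169 353 77.7 [ 594.7 -148.4   77.7]
180 170 352 78.6 [ 604.3 -149.5   78.6]
196 171 351 79.5 [ 614.1 -150.5   79.5]
212 172 350 80.5 [ 624.1 -151.7   80.5]
228 173 349 81.5 [ 634.3 -152.8   81.5]
244 174 348 82.4 [ 644.7 -154.    82.4]
[[260.59455593 222.14741472]
 [260.63243978 227.08963802]
 [260.69054335 234.6696707 ]]
180 [(186, 157, 32), (187, 158, 32), (188, 159, 34), (189, 160, 34), (190, 161, 36)]
188 [(211, 179, 39), (211, 179, 40), (212, 180, 41), (212, 180, 41), (212, 179, 41)]
196 [(211, 179, 40), (212, 179, 40), (212, 179, 40), (211, 179, 41), (211, 178, 40)]
2
[... 251 characters left out ...]
9, 193)]
228 [(209, 176, 39), (168, 169, 163), (86, 84, 77), (66, 61, 49), (168, 169, 164)]
236 [(207, 175, 39), (59, 54, 40), (78, 76, 69), (60, 55, 42), (55, 50, 36)]
244 [(206, 174, 38), (67, 63, 56), (69, 68, 60), (52, 47, 35), (55, 50, 39)]
252 [(109, 93, 28), (44, 39, 26), (104, 105, 103), (67, 65, 60), (44, 39, 26)]
260 [(43, 37, 23), (40, 37, 26), (45, 42, 35), (47, 43, 36), (41, 37, 26)]
268 [(40, 36, 24), (37, 35, 26), (42, 40, 35), (43, 41, 36), (37, 34, 27)]
276 [(33, 29, 21), (30, 28, 20), (39, 37, 34), (40, 37, 35), (31, 28, 23)]
284 [(33, 31, 26), (30, 28, 26), (39, 39, 36), (38, 37, 34), (27, 25, 23)]
292 [(29, 29, 25), (30, 32, 31), (87, 34, 33), (109, 38, 35), (25, 24, 21)]
```

{"op": "step_arm", "data": {
  "motion": [
    {"claw": 0, "delta_pos": [0, 0, 1], "turn": 0},
    {"claw": 0, "delta_pos": [0, 0, 1], "turn": 0},
    {"claw": 0, "delta_pos": [0, 0, 0], "turn": 0},
    {"claw": 0, "delta_pos": [0, 0, 0], "turn": 0}
  ]
}}

```text
clock: 17.4
eef_pos: [635.1, -153.1, 75.9]
tcp_rot: [3.142, -0.0, 3.03]
contact_force: [-0.3, 0.5, 0.4]
opening: -0.001
grasp_force: 0.0
```

{"op": "step_arm", "data": {
  "motion": [
    {"claw": 0, "delta_pos": [0, 0, 1], "turn": 0},
    {"claw": 0, "delta_pos": [0, 0, 1], "turn": 0},
    {"claw": 0, "delta_pos": [0, 0, 0], "turn": 0},
    {"claw": 0, "delta_pos": [0, 0, 0], "turn": 0}
  ]
}}

```text
clock: 17.73
eef_pos: [635.1, -153.1, 73.9]
tcp_rot: [3.142, -0.0, 3.03]
contact_force: [-0.4, 0.1, -0.1]
opening: -0.002
grasp_force: 0.0
```

{"op": "step_arm", "data": {
  "motion": [
    {"claw": 0, "delta_pos": [0, 0, 1], "turn": 0},
    {"claw": 0, "delta_pos": [0, 0, 1], "turn": 0},
    {"claw": 0, "delta_pos": [0, 0, 0], "turn": 0},
    {"claw": 0, "delta_pos": [0, 0, 0], "turn": 0}
  ]
}}

```text
clock: 18.07
eef_pos: [635.1, -153.1, 71.9]
tcp_rot: [3.142, -0.0, 3.03]
contact_force: [-0.7, -0.8, 0.2]
opening: -0.001
grasp_force: 0.0
```

Run:
```python
from rig import *
from tilt import *
f=grab_frame("wrist");s=sense();print(s["clock"],s["eef_pos"],s["contact_force"]);profile(f,36,256,24)
pickle.dump(f,open("pics/w12.pkl","wb"))
for r in range(200,256,4): print(r,[int(f["img"][r,c].sum()) for c in range(225,300,6)])
```

```text
18.1167 [ 635.18186835 -153.11533806   71.96350189] [-0.11507599  0.47414713  0.08483384]
36 157 366 72.1 [ 526.8 -140.6   72.1]
60 159 365 73.3 [ 538.6 -141.6   73.3]
84 159 364 76.0 [ 550.7 -143.2   76. ]
108 162 361 75.1 [ 562.9 -144.6   75.1]
132 163 359 76.4 [ 575.8 -146.3   76.4]
156 165 358 77.7 [ 589.  -147.5   77.7]
180 167 356 78.3 [ 602.9 -149.    78.3]
204 168 354 79.8 [ 617.  -150.9   79.8]
228 170 353 81.3 [ 631.7 -152.2   81.3]
252 171 351 82.8 [ 646.8 -154.2   82.8]
200 [427, 423, 425, 426, 428, 427, 430, 426, 427, 426, 423, 424, 428]
204 [425, 424, 424, 424, 426, 427, 423, 426, 426, 426, 427, 426, 428]
208 [424, 426, 426, 425, 423, 424, 427, 426, 426, 425, 429, 426, 424]
212 [422, 422, 425, 426, 427, 506, 554, 495, 420, 426, 427, 422, 423]
216 [422, 423, 420, 420, 566, 589, 587, 590, 561, 421, 421, 422, 423]
220 [423, 422, 424, 505, 454, 445, 421, 446, 584, 486, 421, 425, 421]
224 [420, 421, 424, 588, 282, 268, 131, 269, 574, 581, 422, 424, 418]
228 [420, 421, 410, 498, 270, 267, 130, 266, 459, 498, 420, 422, 420]
232 [421, 418, 154, 128, 267, 258, 124, 262, 184, 128, 371, 420, 420]
236 [419, 420, 131, 134, 265, 258, 117, 265, 206, 134, 258, 421, 421]
240 [418, 416, 136, 137, 264, 250, 117, 265, 239, 142, 168, 418, 419]
244 [419, 384, 118, 116, 263, 245, 112, 261, 242, 123, 126, 417, 418]
248 [413, 297, 118, 118, 263, 253, 111, 270, 245, 114, 117, 415, 416]
252 [416, 163, 109, 107, 119, 389, 141, 280, 110, 111, 113, 358, 417]
```

Run:
```python
from tilt import *
W=pickle.load(open("pics/w12.pkl","rb"));tx=np.array([-.9938,.1114,0]);T=np.array([635.18,-153.12,71.96])
for x in(0,6,11):
    print(x,[(h,np.round(proj(W,T+tx*x+[0,0,h])[0],1).tolist()) for h in(-8,0,8,12,16,24)])
# finger dark width near the tip
m=cv2.cvtColor(W["img"],cv2.COLOR_RGB2GRAY)
for r in (218,220,222,224,226,232,240,248): print(r,m[r,234:290:2].tolist())
```

```text
0 [(-8, [260.6, 222.2]), (0, [260.6, 227.1]), (8, [260.7, 232.5]), (12, [260.7, 235.4]), (16, [260.7, 238.5]), (24, [260.8, 245.0])]
6 [(-8, [260.6, 213.7]), (0, [260.6, 218.3]), (8, [260.7, 223.4]), (12, [260.7, 226.1]), (16, [260.7, 228.9]), (24, [260.8, 235.1])]
11 [(-8, [260.6, 206.6]), (0, [260.6, 210.9]), (8, [260.7, 215.6]), (12, [260.7, 218.2]), (16, [260.7, 220.9]), (24, [260.8, 226.6])]
218 [170, 170, 169, 170, 169, 177, 194, 196, 195, 195, 196, 196, 195, 195, 195, 196, 196, 196, 196, 197, 197, 190, 174, 169, 170, 169, 170, 169]
220 [169, 169, 169, 169, 173, 189, 196, 167, 150, 151, 150, 149, 143, 142, 144, 150, 151, 150, 152, 186, 198, 196, 187, 171, 169, 170, 169, 169]
222 [168, 170, 170, 171, 182, 195, 195, 137, 93, 92, 93, 86, 53, 52, 66, 92, 93, 92, 97, 176, 198, 197, 195, 180, 169, 169, 168, 170]
224 [170, 170, 168, 175, 194, 197, 192, 127, 91, 91, 92, 83, 48, 49, 62, 90, 91, 90, 96, 170, 197, 196, 196, 190, 173, 169, 170, 169]
226 [168, 170, 169, 182, 197, 197, 189, 120, 91, 90, 91, 84, 48, 45, 62, 91, 91, 91, 93, 151, 196, 197, 196, 195, 179, 168, 169, 169]
232 [150, 82, 48, 47, 46, 47, 61, 90, 90, 90, 90, 75, 46, 44, 56, 87, 90, 90, 91, 83, 48, 46, 47, 46, 54, 115, 164, 169]
240 [64, 48, 48, 48, 47, 49, 79, 90, 90, 89, 88, 72, 44, 41, 49, 81, 89, 88, 88, 88, 62, 47, 46, 49, 49, 49, 104, 166]
248 [42, 41, 43, 42, 41, 51, 82, 88, 91, 91, 91, 70, 40, 39, 49, 84, 93, 91, 89, 86, 72, 42, 42, 42, 41, 41, 44, 115]
```

{"op": "step_arm", "data": {
  "motion": [
    {"claw": 0, "delta_pos": [0, 0, 1], "turn": 0},
    {"claw": 0, "delta_pos": [0, 0, 1], "turn": 0},
    {"claw": 0, "delta_pos": [0, 0, 1], "turn": 0},
    {"claw": 0, "delta_pos": [0, 0, 0], "turn": 0},
    {"claw": 0, "delta_pos": [0, 0, 0], "turn": 0}
  ]
}}

```text
clock: 18.53
eef_pos: [635.2, -153.1, 68.9]
tcp_rot: [-3.142, -0.0, 3.03]
contact_force: [-0.1, -0.9, 0.5]
opening: -0.002
grasp_force: 0.0
```

{"op": "step_arm", "data": {
  "motion": [
    {"claw": 0, "delta_pos": [0, 0, 1], "turn": 0},
    {"claw": 0, "delta_pos": [0, 0, 1], "turn": 0},
    {"claw": 0, "delta_pos": [0, 0, 0], "turn": 0},
    {"claw": 0, "delta_pos": [0, 0, 0], "turn": 0}
  ]
}}

```text
clock: 18.87
eef_pos: [635.3, -153.1, 67.1]
tcp_rot: [-3.142, 0.0, 3.03]
contact_force: [-1.1, 0.6, 3.3]
opening: -0.002
grasp_force: 1.4
```

{"op": "step_arm", "data": {
  "motion": [
    {"claw": 0, "delta_pos": [0, 0, 1], "turn": 0},
    {"claw": 0, "delta_pos": [0, 0, 1], "turn": 0},
    {"claw": 0, "delta_pos": [0, 0, 0], "turn": 0},
    {"claw": 0, "delta_pos": [0, 0, 0], "turn": 0}
  ]
}}

```text
clock: 19.2
eef_pos: [635.2, -153.1, 64.8]
tcp_rot: [-3.142, 0.0, 3.03]
contact_force: [0.7, 0.5, 1.6]
opening: 0.003
grasp_force: 0.5
```

Contact at TCP z ≈ 67.5, so the shut tips stand farther back than stated. Pressing on gently.

{"op": "step_arm", "data": {
  "motion": [
    {"claw": 0, "delta_pos": [0, 0, 1], "turn": 0},
    {"claw": 0, "delta_pos": [0, 0, 1], "turn": 0},
    {"claw": 0, "delta_pos": [0, 0, 0], "turn": 0},
    {"claw": 0, "delta_pos": [0, 0, 0], "turn": 0}
  ]
}}

```text
clock: 19.53
eef_pos: [635.0, -153.1, 62.7]
tcp_rot: [-3.142, -0.0, 3.03]
contact_force: [0.1, 0.8, -0.3]
opening: -0.0
grasp_force: 0.1
```

{"op": "step_arm", "data": {
  "motion": [
    {"claw": 0, "delta_pos": [0, 0, 1], "turn": 0},
    {"claw": 0, "delta_pos": [0, 0, 1], "turn": 0},
    {"claw": 0, "delta_pos": [0, 0, 0], "turn": 0},
    {"claw": 0, "delta_pos": [0, 0, 0], "turn": 0}
  ]
}}

```text
clock: 19.87
eef_pos: [635.1, -153.1, 60.8]
tcp_rot: [-3.142, -0.0, 3.03]
contact_force: [-0.4, -0.5, 0.4]
opening: -0.001
grasp_force: 0.0
```

{"op": "step_arm", "data": {
  "motion": [
    {"claw": 0, "delta_pos": [0, 0, 1], "turn": 0},
    {"claw": 0, "delta_pos": [0, 0, 1], "turn": 0},
    {"claw": 0, "delta_pos": [0, 0, 0], "turn": 0},
    {"claw": 0, "delta_pos": [0, 0, 0], "turn": 0}
  ]
}}

```text
clock: 20.2
eef_pos: [635.2, -153.2, 58.9]
tcp_rot: [-3.142, -0.0, 3.03]
contact_force: [0.1, -0.1, 0.7]
opening: 0.003
grasp_force: 0.3
```

Run:
```python
from rig import *
from tilt import *
f=grab_frame("wrist");s=sense();print(s["clock"],s["eef_pos"],s["contact_force"]);profile(f,20,256,24)
pickle.dump(f,open("pics/w13.pkl","wb"));report(f)
m=cv2.cvtColor(f["img"],cv2.COLOR_RGB2GRAY)
for r in range(200,250,4): print(r,m[r,228:296:4].tolist())
S=grab_frame("scene")
for a,k in blobs(S,"yellow",30): print("S",a,cv2.approxPolyDP(cv2.convexHull(k),2,True)[:,0].tolist())
for a,k in blobs(S,"red",8): print("red",a,k.mean(0),k.min(0),k.max(0))
```

```text
20.25 [ 635.1510122  -153.13976512   58.91346438] [ 0.64039186  0.33373396 -0.17169139]
20 146 378 72.5 [ 523.5 -140.1   72.5]
44 149 375 71.9 [ 533.5 -141.2   71.9]
68 151 372 71.9 [ 544.2 -142.6   71.9]
92 154 370 71.9 [ 555.4 -143.6   71.9]
116 157 367 71.2 [ 567.1 -144.9   71.2]
140 159 365 71.9 [ 579.4 -146.3   71.9]
164 162 362 71.2 [ 592.5 -147.7   71.2]
188 164 360 71.9 [ 605.9 -149.2   71.9]
212 167 357 71.2 [ 620.4 -150.8   71.2]
236 169 355 71.9 [ 635.2 -152.4   71.9]
yellow (7, (np.int64(145), np.int64(379)), 72.07545929947983, array([ 518.006753  , -139.50324576,   72.0754593 ]))
blue none attempt to get argmax of an empty sequence
orange none attempt to get argmax of an empty sequence
200 [168, 168, 168, 168, 168, 168, 169, 168, 168, 168, 168, 168, 170, 168, 169, 168, 168]
204 [168, 168, 168, 168, 168, 169, 168, 169, 168, 169, 168, 168, 168, 168, 169, 168, 168]
208 [169, 168, 169, 168, 168, 168, 169, 167, 167, 168, 167, 168, 169, 168, 168, 167, 168]
212 [169, 168, 168, 168, 168, 168, 168, 168, 168, 168, 168, 168, 167, 168, 168, 169, 168]
216 [168, 168, 168, 167, 168, 16
[... 254 characters left out ...]
42, 165, 105, 91, 84, 45, 91, 91, 129, 164, 167, 168, 166, 167]
232 [167, 166, 81, 47, 45, 89, 90, 76, 44, 87, 90, 82, 46, 46, 113, 166, 167]
236 [166, 165, 48, 48, 47, 90, 90, 75, 43, 85, 89, 85, 46, 47, 56, 166, 167]
240 [165, 149, 48, 48, 49, 90, 89, 71, 41, 82, 89, 88, 48, 48, 47, 163, 166]
244 [166, 112, 44, 42, 48, 88, 88, 67, 40, 80, 89, 89, 44, 41, 41, 149, 166]
248 [165, 72, 42, 42, 50, 88, 91, 70, 39, 84, 91, 85, 42, 40, 41, 114, 165]
S 910.0 [[232, 172], [195, 197], [171, 179], [208, 157]]
S 969.0 [[252, 166], [275, 154], [305, 177], [280, 190]]
S 679.5 [[243, 135], [207, 147], [200, 139], [199, 133], [201, 129], [216, 121], [230, 121]]
red 30.5 [180.52 190.88] [178 185] [183 197]
```

The plate is flat at z ≈ 71.7, the closed height. One gentle press will confirm it is seated, then I retract.

{"op": "step_arm", "data": {
  "motion": [
    {"claw": 0, "delta_pos": [0, 0, 0.8], "turn": 0},
    {"claw": 0, "delta_pos": [0, 0, 0], "turn": 0},
    {"claw": 0, "delta_pos": [0, 0, 0], "turn": 0}
  ]
}}

```text
clock: 20.55
eef_pos: [635.2, -153.1, 58.9]
tcp_rot: [-3.141, 0.0, 3.03]
contact_force: [-3.6, 0.3, 7.1]
opening: 0.003
grasp_force: 3.7
```

{"op": "step_arm", "data": {
  "motion": [
    {"claw": 0, "delta_pos": [0, 0, 0.7], "turn": 0},
    {"claw": 0, "delta_pos": [0, 0, 0], "turn": 0},
    {"claw": 0, "delta_pos": [0, 0, 0], "turn": 0}
  ]
}}

```text
clock: 20.8
eef_pos: [635.2, -153.2, 58.8]
tcp_rot: [-3.141, 0.0, 3.03]
contact_force: [-4.8, 0.8, 12.6]
opening: -0.001
grasp_force: 6.6
```

{"op": "step_arm", "data": {
  "motion": [
    {"claw": 0, "delta_pos": [0, 0, -4], "turn": 0},
    {"claw": 0, "delta_pos": [0, 0, -20], "turn": 0},
    {"claw": 0, "delta_pos": [0, 0, -40], "turn": 0},
    {"claw": 0, "delta_pos": [0, 0, -40], "turn": 0},
    {"claw": 0, "delta_pos": [0, 0, -35], "turn": 0},
    {"claw": 0, "delta_pos": [0, 0, 0], "turn": 0},
    {"claw": 0, "delta_pos": [0, 0, 0], "turn": 0}
  ]
}}

```text
clock: 21.38
eef_pos: [636.7, -153.5, 199.1]
tcp_rot: [-3.141, 0.005, 3.03]
contact_force: [0.2, 0.1, 0.2]
opening: 0.003
grasp_force: 0.0
```

Run:
```python
from rig import *
from tilt import *
f=grab_frame("wrist");s=sense();print(s["clock"],s["eef_pos"],s["contact_force"]);report(f)
for r in range(60,260,12):
    m=mask(f,*COL["yellow"]);c=np.where(m[r,150:370])[0]+150
    if len(c)<20: continue
    a,b=[c.min(),r],[c.max()+1,r]
    try: z=brentq(lambda z:np.linalg.norm(np.diff(back(f,[a,b],z),axis=0))-110,0,200);print(r,round(z,1),np.round(back(f,[[(a[0]+b[0])/2,r]],z)[0],1))
    except ValueError: pass
for a,k in blobs(f,"white",100):
    r=cv2.minAreaRect(k);X=back(f,[r[0]],71.5)[0]
    if abs(X[0]-636)<15:
        d=X[:2]-[594.6,-148.];print("mark",X,"feeder frame",d@[.9934,-.1147],d@[.1147,.9934])
for a,k in blobs(f,"red",8): print("red",a,back(f,[k.mean(0)],80),(back(f,[k.mean(0)],80)[0][:2]-[594.6,-148.])@[.9934,-.1147])
```

```text
21.4333 [ 635.35626862 -153.15790588  196.96112097] [ 0.00822035 -0.37519623 -0.52355894]
yellow (59, (np.int64(205), np.int64(317)), 69.91448711170746, array([ 516.83337306, -139.42643146,   69.91448711]))
blue none attempt to get argmax of an empty sequence
orange (32, (np.int64(199), np.int64(324)), 88.22158946863843, array([ 498.14557584, -136.9696699 ,   88.22158947]))
60 70.2 [ 517.8 -139.5   70.2]
72 68.3 [ 528.3 -140.7   68.3]
84 69.0 [ 539.5 -142.5   69. ]
96 72.4 [ 551.1 -143.7   72.4]
108 67.8 [ 562.6 -144.5   67.8]
120 68.6 [ 574.5 -146.4   68.6]
132 69.3 [ 586.7 -147.2   69.3]
144 67.3 [ 599.5 -148.6   67.3]
156 70.9 [ 611.9 -150.    70.9]
168 68.8 [ 625.4 -151.5   68.8]
180 66.7 [ 639.4 -153.    66.7]
192 70.4 [ 652.3 -154.5   70.4]
204 68.3 [ 667.2 -156.1   68.3]
mark [ 634.84801046 -152.54911233   71.5       ] feeder frame 40.504156780214544 0.09735860682658881
red 162.0 [[ 672.14957797 -156.1082784    80.        ]] 77.96777028699658
```

Run:
```python
from rig import *
from tilt import *
T=grab_frame("top");f=grab_frame("wrist")
y=mask(f,*COL["yellow"]);r=mask(f,*COL["red"])
for c in range(212,308,6):
    yy=np.where(y[190:260,c])[0]+190;rr=np.where(r[190:260,c])[0]+190
    print(c,yy.max() if len(yy) else None,(rr.min(),rr.max()) if len(rr) else None, [np.round(((back(f,[[c,yy.max()+1]],71.5)[0][:2]-[594.6,-148.])@[.9934,-.1147]),1) if len(yy) else None])
```

```text
212 208 None [np.float64(73.8)]
218 208 None [np.float64(73.8)]
224 208 None [np.float64(73.7)]
230 209 None [np.float64(74.9)]
236 209 None [np.float64(74.9)]
242 208 None [np.float64(73.7)]
248 209 None [np.float64(74.9)]
254 207 (np.int64(212), np.int64(219)) [np.float64(72.4)]
260 207 (np.int64(215), np.int64(220)) [np.float64(72.4)]
266 207 (np.int64(211), np.int64(219)) [np.float64(72.4)]
272 208 None [np.float64(73.6)]
278 209 None [np.float64(74.8)]
284 208 None [np.float64(73.5)]
290 208 None [np.float64(73.5)]
296 208 None [np.float64(73.5)]
302 208 None [np.float64(73.5)]
```

Run:
```python
from rig import *
from tilt import *
f=grab_frame("wrist");p=[594.6,-148.,-.115,-3.6]
from fit import tow
for r in range(202,228,2): print(r,[tuple(int(v) for v in f["img"][r,c]) for c in(236,248,254,260,266,272,278)])
for n,q in(("nose tip",[71,0,76.5]),("nose L",[71,12,76.5]),("nose R",[71,-12,76.5]),("stem top",[77,0,92]),("plate rear",[75,0,75])): print(n,proj(f,tow(p,q)))
```

```text
202 [(226, 196, 50), (226, 196, 49), (226, 197, 49), (226, 195, 48), (226, 196, 49), (226, 195, 48), (225, 196, 48)]
204 [(225, 195, 50), (226, 196, 49), (226, 197, 50), (226, 196, 50), (226, 196, 49), (225, 195, 48), (226, 195, 49)]
206 [(225, 195, 49), (226, 195, 49), (226, 196, 49), (226, 195, 48), (226, 196, 49), (226, 196, 48), (225, 195, 48)]
208 [(223, 194, 51), (224, 193, 49), (212, 165, 44), (209, 164, 44), (209, 164, 44), (217, 174, 45), (223, 193, 49)]
210 [(157, 159, 83), (150, 160, 59), (164, 66, 35), (161, 62, 35), (161, 61, 33), (153, 106, 44), (159, 160, 81)]
212 [(127, 128, 122), (65, 130, 66), (159, 53, 35), (160, 53, 33), (160, 54, 35), (130, 85, 45), (115, 128, 110)]
214 [(132, 129, 125), (63, 130, 65), (159, 52, 33), (160, 53, 35), (160, 54, 35), (142, 84, 46), (116, 126, 111)]
216 [(131, 129, 126), (64, 131, 67), (159, 52, 35), (159, 52, 34), (159, 52, 34), (144, 81, 45), (118, 128, 113)]
218 [(130, 127, 125), (98, 128, 96), (165, 51, 33), (162, 51, 34), (162, 52, 35), (153, 77, 57), (123, 127, 118)]
220 [(137, 136, 136), (133, 132, 132), (146, 79, 71), (131, 50, 34), (143, 78, 70), (166, 78, 70), (131, 129, 126)]
222 [(154, 154, 156), (138, 139, 139), (103, 102, 98), (57, 47, 34), (102, 101, 97), (158, 100, 95), (130, 127, 125)]
224 [(153, 154, 157), (129, 130, 130), (101, 101, 98), (52, 46, 33), (100, 101, 97), (147, 137, 138), (129, 126, 123)]
226 [(153, 154, 156), (123, 124, 123), (100, 100, 97), (51, 45, 32), (101, 101, 99), (131, 132, 132), (129, 127, 125)]
nose tip [[260.41770951 207.90356921]]
nose L [[271.18657837 207.9336551 ]]
nose R [[249.64850872 207.87348239]]
stem top [[260.43612379 218.18193075]]
plate rear [[260.40101903 210.80617885]]
```

```bash
python3 -c "
from rig import *
print(sign_off())"
```

```text
the job is handed in; nothing more can be done
None
```

The cover is back on the feeder: hooked while tilted, snapped shut, flat at closed height, and handed in at about 21 s with the arm clear (peak press reading about 13 N; saucer, cup, scoop and spoon not touched on purpose, final positions not re-measured).

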